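# Close a pressure filter holder with a T-key, in cross order

### The arm

A 6-joint arm with a two-finger parallel gripper is mounted at the origin on the work surface. World frame = base frame: x ahead of the robot, y to its left, z up, the work surface at z = 0. Lengths are in m, angles in rad, forces in N, time in s.
With the tool pointing down it reaches from about 0.225 to 0.875 m from the base axis. Payload 3.4 kg.
Tool frame: the origin (TCP) lies on the centre line of the jaws, within the pads' length; the fingertips stand 19 mm ahead of it and the grasp point (between the pads) is the TCP (nose_length is the distance from the TCP to the fingertips, in m); z points along the fingers, y is the direction in which the jaws open and shut (so a half turn about z gives the same grasp; the last joint's range is limited). The gripper opens to 85 mm and grips with 20 to 120 N. Pads are 22 mm wide; open, the fingers measure 114 mm over their backs; the gripper's body (76 mm by 85 mm) begins 54 mm behind the grasp point. The pads swing forward as they close: fully open they stand 13 mm farther back than shut.
Start: joints at [1.207, 0.276, 1.505, -0, 1.361, -0.121], TCP at [0.138, 0.558, 0.25] pointing down, gripper open.
Joint ranges: [-2.89, 2.89], [-0.75, 2.08], [0.22, 2.7], [-1.18, 4.32], [0.11, 2.71], [-2.7, 2.7]. Speed limits (rad/s): [2.57, 2.57, 3.14, 3.14, 3.14, 3.14].

### API

Orientations are given as a unit quaternion [w, x, y, z].
In Python, from rig import * gives the robot as it stands.
- The arm moves only by the shell command python3 -m jog 'ROWS' [OPENING] [FORCE]. ROWS is JSON, one flat list of numbers, 6 for each row, row after row: the shift along the tool's x, y, z in mm, then the turn, a rotation vector about the tool's x, y, z in degrees. In form: [tx, ty, tz, wx, wy, wz, tx, ty, tz, wx, wy, wz, ...]. A call has 1 to 10 rows; each row is the pose to reach, as a shift and turn from the pose commanded when the call began, along the tool's axes at that moment; what a row does not reach only later rows make up. A row lasts 1/8 s, in which the tool goes at most 62.5 mm and 10.7 degrees, less where a joint would pass 70% of its speed; a pose out of reach is approached as far as the arm can. A call with a gripper value outside its range is refused whole. OPENING is the closure, from 0 (fully open) to 1 (shut), set as the call begins (- or left out, the last holds). The fingers move at their own pace and stop on an object; FORCE is the grip in N (left out, the last holds). Time passes only in rows, so rows that repeat a pose let the fingers close. It gives the time, the measured TCP pose, the force and the opening at its end, in the units of the state.
- get_state(): the state, without advancing time (a new reading comes with each control period).
- get_image(name): name is "side" or "top" or "wrist"; returns a dict with "frame" (400x640x3 uint8, red, green, blue), "camera_matrix" (3x3 intrinsics, pixels), "rvec" (rotation vector, rad) and "tvec" (3), from world to camera coordinates, as OpenCV has them. Camera axes: x right, y down, z forward; pixel columns grow to the right and rows downward; lengths in m; the calibration is good to about 2 mm. A picture is of the moment at which its call begins. There is no depth.
- sign_off(): hands the job in, once; it reports no verdict.
The state is a dict: "clock": time; "qpos": joint angles; "qd": joint speeds; "effort": joint torques, N m; "position": TCP position; "ee_rot": TCP orientation; "contact_force": force on the tool from outside, world axes, zero at the start; "moment": the same for the moment, N m; "width": finger opening in m.
Only numpy, scipy, OpenCV 4.12 (cv2) and the standard library are available. Lean on these libraries where they do the work, as an engineer would, in place of code of your own. Each camera call takes 0.05 s, during which the arm holds its last target.

### The job

Finish closing the stainless filter holder with the T-handled key: two opposite wing nuts are already about half-way (wings at about 45 degrees), the other two are still loose (wings pointing to the middle), so first turn the loose two clockwise to about half-way as well. Then take all four on to their stops (wings lying along the rim) in cross order: one nut, the nut opposite it, and only then the other two. Turn the nuts with the key only, keeping the fingers off the holder, hang the key back in its rest as you found it, and leave the glassware around them alone.

Things in the scene. Friction and masses are not known exactly. Their poses are not given: they have to be found in the camera images.
- nut0 (a joint): Turn of wing nut 0, rad, growing clockwise seen from above: 0 loose, wings pointing at the holder's centre; 0.785 half-way, wings at 45 degrees; 1.571 hard stop, home, wings along the rim. Stays where left; needs 0.15 N m. Nuts are numbered round the ring, 90 degrees apart: 0 is opposite 2, 1 opposite 3. Nuts 0 and 2 start at 0 to 0.25, 1 and 3 at 0.65 to 0.9.
- nut1 (a joint): Turn of wing nut 1, rad, as for nut0.
- nut2 (a joint): Turn of wing nut 2, rad, as for nut0.
- nut3 (a joint): Turn of wing nut 3, rad, as for nut0.
- nut0_top (a point): Point on the axis of wing nut 0 at the height of its wing tips, 106 mm above the bench; the key comes down over it from above. Brass wing nut: two upright wings 6 mm thick, 60 mm across both, standing 20 mm above a hub of 18 mm diameter. The x axis lies along the wings (either way round is the same), z is up; it turns with the nut.
- nut1_top (a point): The same for wing nut 1.
- nut2_top (a point): The same for wing nut 2.
- nut3_top (a point): The same for wing nut 3.
- holder: Stainless pressure filter holder, fixed to the bench: two clamped round discs of 210 mm diameter, upper face 72 mm above the bench, on three short feet, with a stubby inlet 32 mm wide, its top 100 mm above the bench, in the middle and four wing nuts on a circle of 75 mm radius. Origin under its centre, on the bench.
- key_bar (a point): Centre of the crossbar of the steel T-handled key (about 0.35 kg), where it is gripped. The crossbar is square, 16 mm wide and high, 122 mm long, along this point's y axis; z is up. A 12 mm round shank leads down to a forked foot whose prong tips are 100 mm below this point. At the start the key hangs in its rest.
- key: Forked foot of the key; origin midway between the prong tips, axes as at the crossbar. 52 mm long in y, 29 mm wide in x: two prongs with a slot 13 mm wide, 18 mm deep that runs along y (parallel to the crossbar), open below and at both ends. It goes down over a nut's wings: engaged with the prong tips 15 mm below the wing tips; then about 0.11 rad of play either way before the nut turns.
- rest_seat (a point): Where the centre of the key's crossbar belongs in the key rest, 120 mm above the bench. The fixed rest: grey base 120 x 170 mm, two upright dark steel cheeks 76 mm long in x, 12 mm thick, 70 mm apart in y, tops 112 mm above the bench. The crossbar lies across both cheek tops, along this point's y; shank and fork hang between the cheeks, open at both x ends.
- flask_mid (a point): Bystander, to be left alone: conical glass flask, 72 mm wide, 100 mm high; point at its centre, 50 mm above its underside.
- dish_mid (a point): Bystander, to be left alone: flat round glass dish, 94 mm wide, 17 mm high; point at its centre, 8 mm above its underside.
- reagent_mid (a point): Bystander, to be left alone: brown glass bottle with cap, 70 mm wide, 140 mm high; point at its centre, 70 mm above its underside.
- beaker_mid (a point): Bystander, to be left alone: glass beaker, 72 mm wide, 90 mm high; point at its centre, 45 mm above its underside.
There are look-alikes about, which are no part of the job. What is shaped like the holder but blue, brown or turquoise is not meant.

How it is judged:
By the outcome, as a careful person would: the job done as asked, in the order asked, and still so for the second after the job is handed in, with the robot touching nothing.
It also fails if it takes over 72 s, if anything falls off the work surface, if the arm or the gripper's body presses on something with over 40 N, if the wrist force passes 120 N, or if a joint passes its speed limit or range.

## Working session

There is one attempt and no reset: what is moved stays moved. The work goes in short steps, Python scripts to look and compute and a shell command to move; the robot and the scene stay as the last step left them, time stands still between calls to the robot, and variables do not carry over. Pictures are saved under pics/ and viewed, and the job is handed in when it is done.

```bash
ls; mkdir -p pics
python3 - <<'E'
from rig import *
import cv2
for n in ("top","side","wrist"):
    d=get_image(n); cv2.imwrite(f"pics/{n}0.png",d["frame"][...,::-1]); print(n,d["camera_matrix"].tolist(),d["rvec"],d["tvec"])
print(get_state())
E
```

```text
pics
top [[394.8554051968347, 0.0, 316.1512662196234], [0.0, 394.8554051968347, 200.66598562308053], [0.0, 0.0, 1.0]] [ 2.15236642 -2.13514504  0.17577975] [0.02944596 0.51092133 1.16218681]
side [[432.42925795789364, 0.0, 316.20735121784713], [0.0, 432.42925795789364, 204.03340559600196], [0.0, 0.0, 1.0]] [ 2.11206716 -0.84001454  0.38521318] [-0.34328741  0.31702592  1.30980159]
wrist [[332.2877155852858, 0.0, 314.67077105141675], [0.0, 332.2877155852858, 195.10226596984], [0.0, 0.0, 1.0]] [-2.25692447 -1.76657335 -0.29416727] [-0.5753953  -0.04182661  0.38105183]
{'clock': 0.15, 'qpos': array([ 1.20700540e+00,  2.76450660e-01,  1.50584725e+00,  1.70639661e-05,
        1.36070850e+00, -1.20997611e-01]), 'qd': array([ 7.71910265e-05, -1.70037690e-03, -3.67830904e-03, -1.48342789e-03,
        3.12724678e-04,  9.22712955e-04]), 'effort': array([-4.14257611e-04, -4.17149842e+01, -2.46032703e+01, -4.05656256e-04,
        7.56471825e-03,  3.57404453e-07]), 'position': array([0.13810332, 0.55778507, 0.24963592]), 'ee_rot': array([-1.77769551e-04,  1.21100446e-01,  9.92640006e-01, -6.84211023e-04]), 'contact_force': array([-1.23763474, -0.61098031, -0.42308295]), 'moment': array([-0.01951683,  0.00368707,  0.00659139]), 'width': 0.08558299816015046}
```

View pics/top0.png

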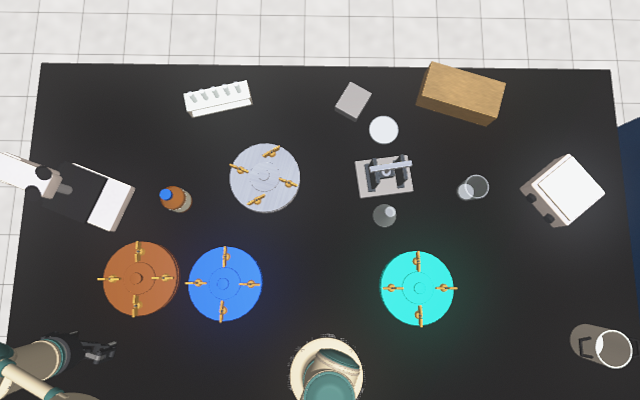

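View pics/side0.png

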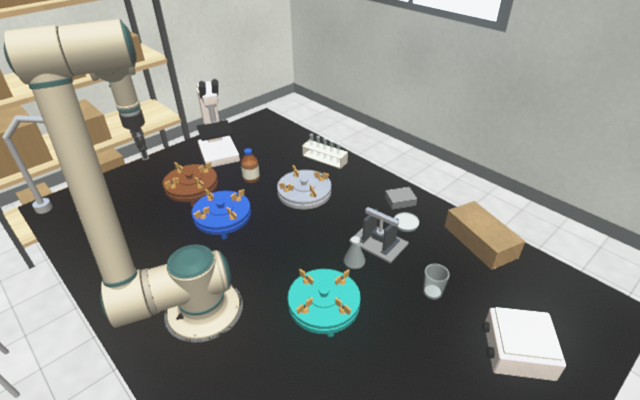

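View pics/wrist0.png

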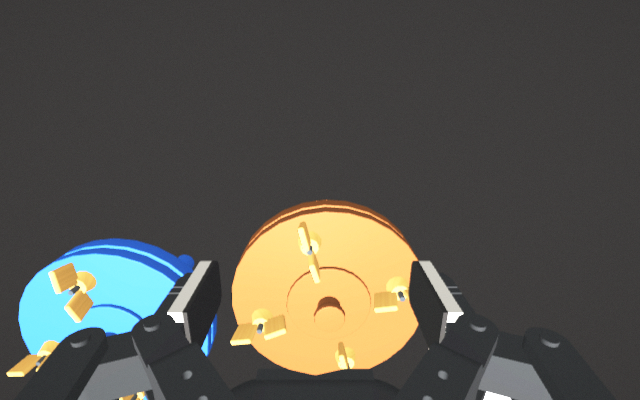

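The candidates in the top view are brown (140,278), blue (225,284), turquoise (417,288) and grey metal (264,178). Only the grey one is stainless. The key rest with its crossbar is at (388,172). I'll enlarge both.

```bash
cat > h.py <<'E'
import numpy as np, cv2
from rig import *
def cam(d):
    R=cv2.Rodrigues(np.array(d["rvec"],float))[0]; return np.array(d["camera_matrix"],float),R,np.array(d["tvec"],float).ravel()
def bp(d,u,v,z):
    K,R,t=cam(d); r=R.T@np.linalg.solve(K,[u,v,1.]); c=-R.T@t
    return c+r*(z-c[2])/r[2]
def pj(d,P):
    K,R,t=cam(d); p=(R@np.atleast_2d(P).T).T+t; q=(K@p.T).T; return q[:,:2]/q[:,2:]
def crop(d,name,u0,v0,w,h,s):
    im=d["frame"][v0:v0+h,u0:u0+w,::-1]; cv2.imwrite("pics/"+name,cv2.resize(im,None,fx=s,fy=s,interpolation=cv2.INTER_CUBIC))
def angs():
    s=get_state(); w,x,y,z=s["ee_rot"]
    from scipy.spatial.transform import Rotation as Ro
    R=Ro.from_quat([x,y,z,w]).as_matrix(); return s,R
E
python3 - <<'E'
from h import *
d=get_image("top")
crop(d,"tc_h.png",220,135,90,85,7); crop(d,"tc_k.png",345,145,80,60,9)
d=get_image("side"); crop(d,"sc_k.png",345,195,80,70,8); crop(d,"sc_h.png",265,155,80,60,9)
E
```

```text
(no output)
```

View pics/tc_h.png

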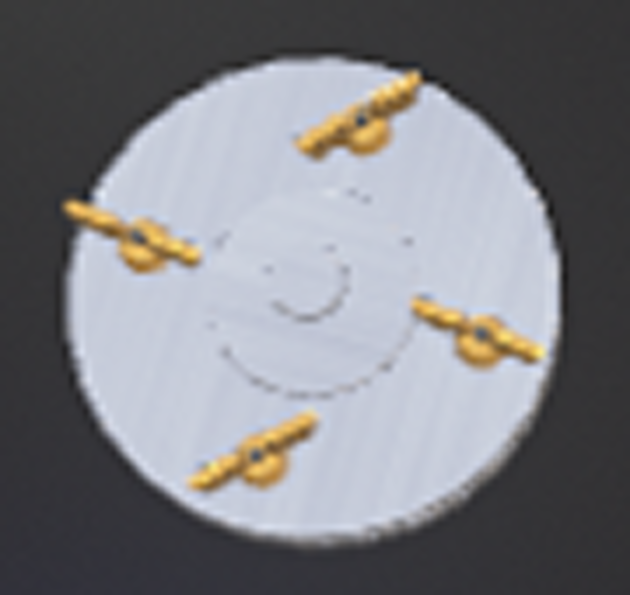

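View pics/tc_k.png

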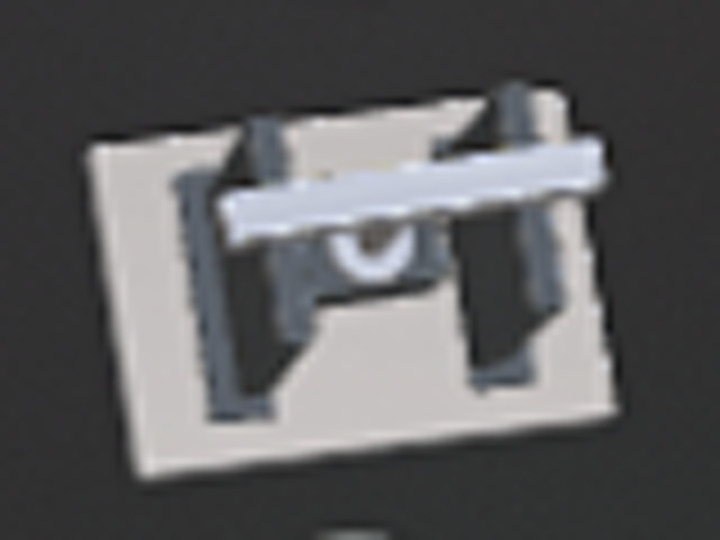

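View pics/sc_k.png

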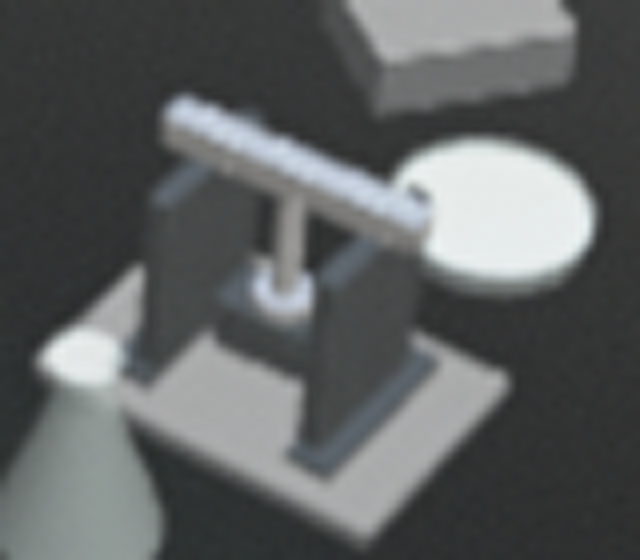

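Run:
```python
from h import *
d=get_image("top"); K,R,t=cam(d); print("cam",(-R.T@t).round(3))
s=get_image("side"); K,R,t2=cam(s); print("side",(-R.T@t2).round(3))
C=lambda x,y,s,u,v:(u+(x+.5)/s-.5,v+(y+.5)/s-.5)
for n,a,b in (("L",(65,206),(200,257)),("T",(298,145),(418,78)),("R",(415,300),(545,353)),("B",(193,483),(316,417))):
    A=bp(d,*C(*a,7,220,135),.106);B=bp(d,*C(*b,7,220,135),.106)
    print(n,A.round(4),B.round(4),((A+B)/2).round(4),np.linalg.norm(A-B).round(4),np.degrees(np.arctan2(B[1]-A[1],B[0]-A[0])).round(1))
for p in ((65,285),(562,285),(312,55),(312,545)): print(bp(d,*C(*p,7,220,135),.072).round(4))
print("bar")
for p in ((222,200),(600,140),(232,245),(605,188)): print(bp(d,*C(*p,9,345,145),.128).round(4))
print("base")
for p in ((92,150),(562,92),(620,410),(142,478)): print(bp(d,*C(*p,9,345,145),.01).round(4))
```

```text
cam [0.324 0.042 1.227]
side [-0.3   -0.849  1.06 ]
L [0.6061 0.289  0.106 ] [0.5849 0.2322 0.106 ] [0.5955 0.2606 0.106 ] 0.0606 -110.5
T [0.6332 0.1929 0.106 ] [0.6626 0.1435 0.106 ] [0.6479 0.1682 0.106 ] 0.0576 -59.2
R [0.5675 0.1426 0.106 ] [0.5456 0.0885 0.106 ] [0.5566 0.1156 0.106 ] 0.0584 -112.0
B [0.4901 0.2318 0.106 ] [0.518  0.1822 0.106 ] [0.504 0.207 0.106] 0.0569 -60.6
[0.5801 0.295  0.072 ]
[0.582  0.0831 0.072 ]
[0.6828 0.1926 0.072 ]
[0.4692 0.1867 0.072 ]
bar
[ 0.5962 -0.1169  0.128 ]
[ 0.617  -0.2378  0.128 ]
[ 0.5816 -0.1198  0.128 ]
[ 0.6013 -0.2389  0.128 ]
base
[ 0.6431 -0.0883  0.01  ]
[ 0.6658 -0.2549  0.01  ]
[ 0.5516 -0.2719  0.01  ]
[ 0.526  -0.1048  0.01  ]
```

View pics/sc_h.png

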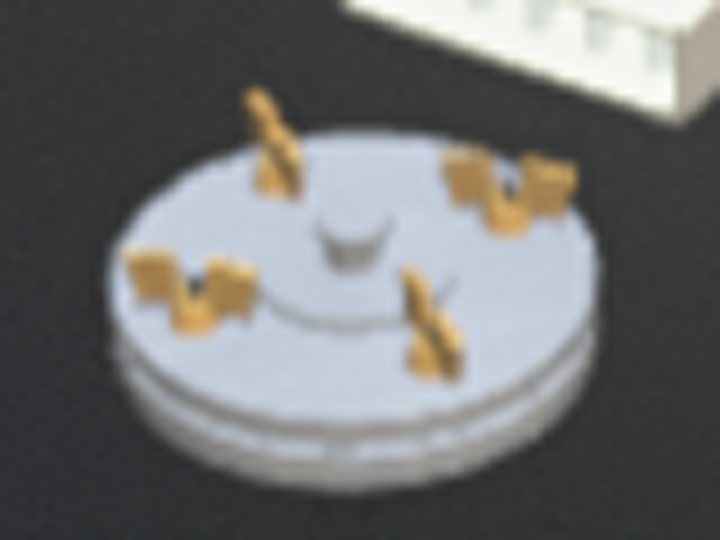

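The stainless holder checks out. Its centre is (0.576, 0.188), the nut circle is 75 mm, L and R are loose, and T and B are half-way. The key bar is at about (0.599, -0.178), along 99.8°. I'll move above the key and refine from there.

```bash
cat >> h.py <<'E'
def go(x,y,z,yawy):
    "print shift (tool axes, mm) & wz deg to reach TCP x,y,z with tool-y at yawy deg (tool vertical)"
    s,R=angs(); p=np.array(s["position"])
    sh=R.T@(np.array([x,y,z])-p)*1000
    from scipy.spatial.transform import Rotation as Ro
    a=np.radians(yawy); ty=np.array([np.cos(a),np.sin(a),0]); tz=np.array([0,0,-1.]); T=np.c_[np.cross(ty,tz),ty,tz]
    rv=np.degrees(Ro.from_matrix(R.T@T).as_rotvec())
    print("shift",sh.round(1),"rot",rv.round(1)); return sh,rv
def st():
    s,R=angs(); print("t",round(s["clock"],2),"p",np.round(s["position"],4),"yawy",np.degrees(np.arctan2(R[1,1],R[0,1])).round(2),"tilt",np.round(R[:2,2],4),"F",np.round(s["contact_force"],1),"M",np.round(s["moment"],2),"w",round(s["width"],4),"q6",round(s["qpos"][5],2))
E
python3 -c "
from h import *
go(.599,-.178,.25,9.8)"
```

```text
shift [-6.242e+02 -6.037e+02  3.000e-01] rot [-0.   0.  66.3]
```

```bash
python3 -m jog '[-62,-60,0,0,0,7, -124,-120,0,0,0,14, -186,-180,0,0,0,21, -248,-240,0,0,0,28, -310,-300,0,0,0,35, -372,-360,0,0,0,42, -434,-420,0,0,0,49, -496,-480,0,0,0,56, -560,-540,0,0,0,62, -624,-604,0,0,0,66]' 0.3; python3 -c "
from h import *
st();go(.599,-.178,.25,9.8)"
```

```text
clock: 1.6
position: [0.4708, 0.0265, 0.2506]
ee_rot: [0.0, 0.643, 0.766, 0.001]
contact_force: [0.8, 1.3, 0.1]
width: 0.06
t 1.6 p [0.4708 0.0265 0.2506] yawy 9.91 tilt [0.0012 0.0005] F [0.8 1.3 0.1] M [ 0.05 -0.06  0.01] w 0.06 q6 -0.27
shift [-223.5   91.1    0.7] rot [ 0.1 -0.   0.1]
```

```bash
python3 -m jog '[-56,23,0,0,0,0, -112,46,0,0,0,0, -168,69,0,0,0,0, -224,91,0,0,0,0, -224,91,0,0,0,0, -224,91,0,0,0,0]' ; python3 -c "
from h import *
st();d=get_image('wrist');cv2.imwrite('pics/w1.png',d['frame'][...,::-1])
print(pj(d,[[.599,-.178,.128]]))"
```

```text
clock: 2.35
position: [0.5982, -0.1759, 0.2497]
ee_rot: [-0.001, 0.642, 0.766, 0.0]
contact_force: [-0.5, 0.8, -0.1]
width: 0.06
t 2.35 p [ 0.5982 -0.1759  0.2497] yawy 10.05 tilt [-0.0015  0.0013] F [-0.5  0.8 -0.1] M [-0.02  0.02 -0.01] w 0.06 q6 -0.57
[[315.29229496 198.65515095]]
```

View pics/w1.png

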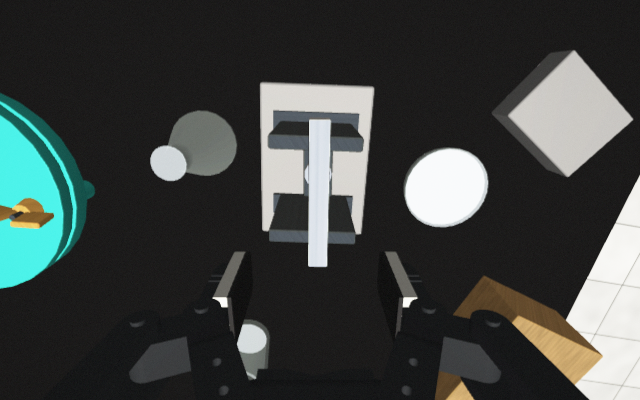

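```bash
python3 -c "
from h import *
d=get_image('wrist');crop(d,'w1c.png',250,80,130,195,3)
"
```

```text
(no output)
```

View pics/w1c.png

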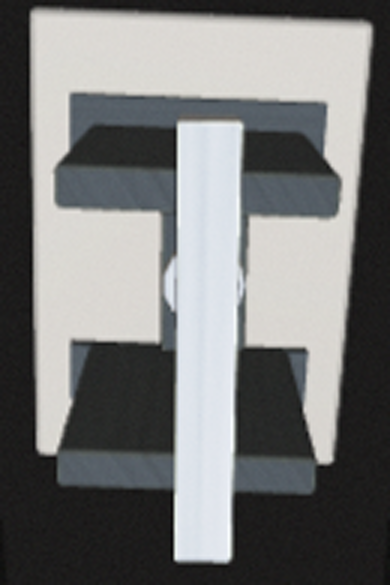

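```bash
python3 -c "
from h import *
d=get_image('wrist');K,R,t=cam(d);print('cam',(-R.T@t).round(3),R[2].round(2))
P=[bp(d,250+(x+.5)/3-.5,80+(y+.5)/3-.5,.128) for x,y in ((177,121),(243,121),(231,562),(174,562))]
P=np.array(P);print(P.round(4),P.mean(0).round(4))
a=(P[0]+P[1])/2-(P[2]+P[3])/2;print(np.linalg.norm(a),np.degrees(np.arctan2(a[1],a[0])))
st()
"
```

```text
cam [ 0.583 -0.092  0.375] [ 0.06 -0.32 -0.95]
[[ 0.5835 -0.1184  0.128 ]
 [ 0.5992 -0.1156  0.128 ]
 [ 0.6193 -0.236   0.128 ]
 [ 0.6035 -0.2389  0.128 ]] [ 0.6014 -0.1772  0.128 ]
0.12209184499495301 99.43618071338697
t 2.5 p [ 0.5981 -0.1748  0.2506] yawy 10.16 tilt [-0.0001  0.0004] F [0.8 0.4 0.8] M [-0.02  0.04  0.03] w 0.0603 q6 -0.57
```

```bash
python3 -c "
from h import *
go(.601,-.1773,.1205,9.5)"
```

```text
shift [ -3.    2.5 130.1] rot [-0.  -0.   0.7]
```

```bash
python3 -m jog '[-2,3,40,0,0,0.6, -2,3,80,0,0,0.6, -2,3,110,0,0,0.6, -2,3,130,0,0,0.6, -2,3,130,0,0,0.6, -2,3,130,0,0,0.6]' 0.3 30 ; python3 -c "
from h import *
st()"
```

```text
clock: 3.25
position: [0.6026, -0.1772, 0.1216]
ee_rot: [0.001, 0.646, 0.763, 0.0]
contact_force: [-0.6, 0.3, -0.1]
width: 0.0602
t 3.25 p [ 0.6026 -0.1772  0.1216] yawy 9.54 tilt [ 0.002  -0.0007] F [-0.6  0.3 -0.1] M [ 0.01 -0.04  0.01] w 0.0602 q6 -0.56
```

```bash
python3 -m jog '[0,0,0,0,0,0, 0,0,0,0,0,0, 0,0,0,0,0,0, 0,0,0,0,0,0, 0,0,0,0,0,0]' 1 110 ; python3 -c "
from h import *
st();d=get_image('wrist');cv2.imwrite('pics/w2.png',d['frame'][...,::-1]);d=get_image('side');crop(d,'s2.png',310,150,130,110,6)"
```

```text
clock: 3.88
position: [0.6022, -0.1778, 0.1214]
ee_rot: [0.0, 0.646, 0.763, 0.0]
contact_force: [-1.6, -0.3, 5.7]
width: 0.0137
t 3.88 p [ 0.6022 -0.1778  0.1214] yawy 9.48 tilt [ 0.0009 -0.0003] F [-1.6 -0.3  5.7] M [ 0.12  0.31 -0.  ] w 0.0137 q6 -0.56
```

View pics/w2.png

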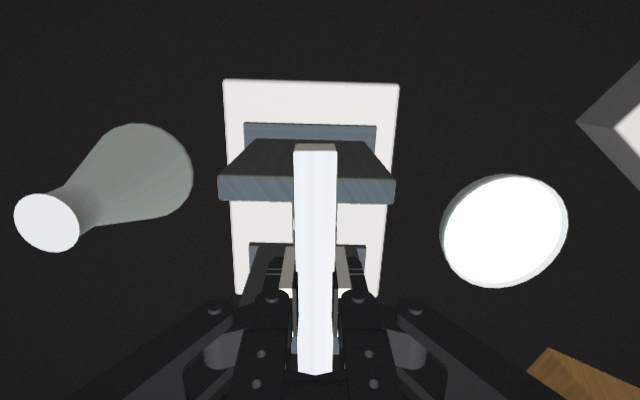

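View pics/s2.png

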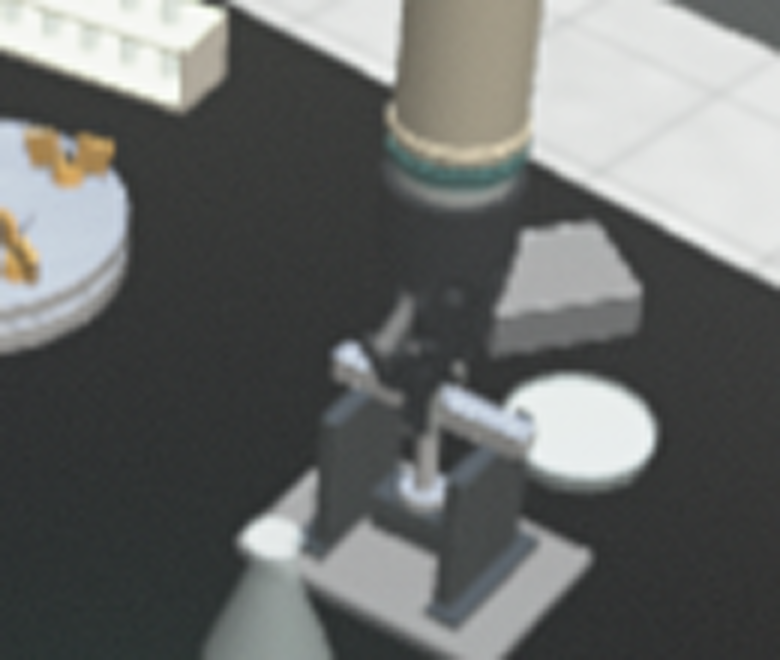

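Grasp looks right: the bar is centred in the pads (315, 290) and the seat TCP is (0.602, -0.1775, 0.121). Lifting.

```bash
python3 -m jog '[0,0,-20,0,0,0, 0,0,-60,0,0,0, 0,0,-105,0,0,0, 0,0,-150,0,0,0, 0,0,-150,0,0,0, 0,0,-150,0,0,0]'; python3 -c "
from h import *
st();go(.5566,.1156,.265,-22);d=get_image('wrist');cv2.imwrite('pics/w3.png',d['frame'][...,::-1])"
```

```text
clock: 4.72
position: [0.6009, -0.1772, 0.268]
ee_rot: [-0.002, 0.646, 0.763, -0.001]
contact_force: [-0.5, -0.1, -4.7]
width: 0.0143
t 4.72 p [ 0.6009 -0.1772  0.268 ] yawy 9.49 tilt [-0.0037  0.0017] F [-0.5 -0.1 -4.7] M [-0.01  0.01 -0.  ] w 0.0143 q6 -0.56
shift [296.1   4.5   3.7] rot [-0.2 -0.1 31.5]
```

View pics/w3.png

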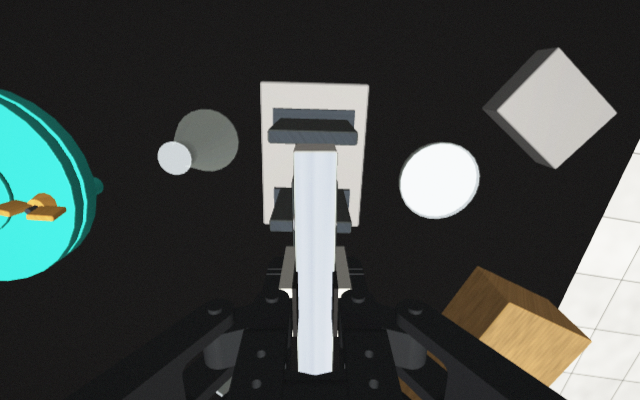

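```bash
python3 -m jog '[45,0,0,0,0,5, 100,1,0,0,0,10, 155,2,0,0,0,16, 210,3,0,0,0,22, 260,4,0,0,0,28, 296,4.5,4,0,0,31.5, 296,4.5,4,0,0,31.5, 296,4.5,4,0,0,31.5]'; python3 -c "
from h import *
st();go(.5566,.1156,.265,-22);d=get_image('wrist');cv2.imwrite('pics/w4.png',d['frame'][...,::-1]);d=get_image('top');crop(d,'t4.png',220,135,100,85,7);d=get_image('side');crop(d,'s4.png',255,100,110,110,7)"
```

```text
clock: 5.78
position: [0.557, 0.1147, 0.2645]
ee_rot: [-0.0, 0.829, 0.559, -0.002]
contact_force: [-0.4, 0.5, -4.2]
width: 0.014
t 5.78 p [0.557  0.1147 0.2645] yawy -21.97 tilt [-0.0032 -0.0011] F [-0.4  0.5 -4.2] M [-0.02 -0.01 -0.01] w 0.014 q6 0.46
shift [ 0.7 -0.7 -0.5] rot [-0.1  0.1  0. ]
```

View pics/w4.png

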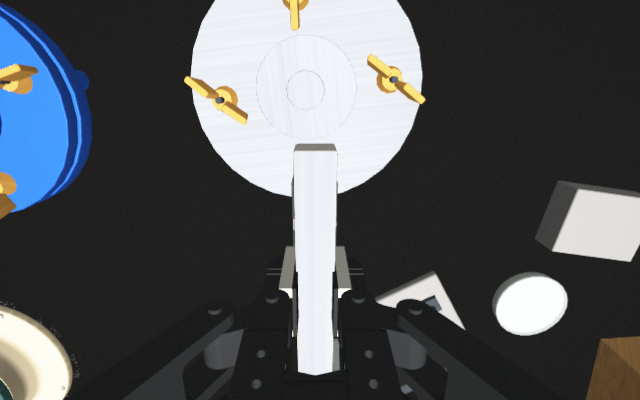

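View pics/s4.png

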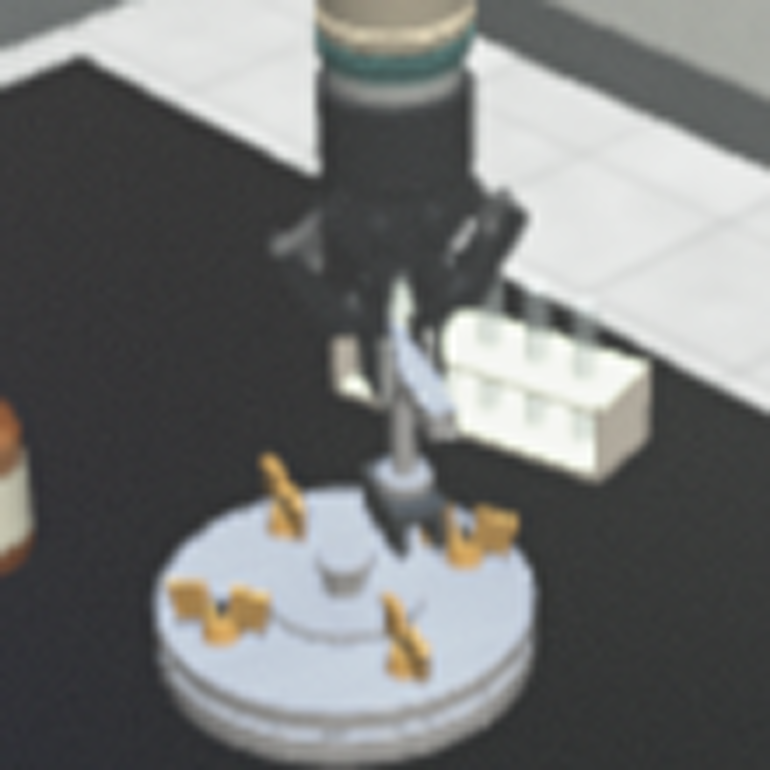

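```bash
python3 -c "
from h import *
d=get_image('wrist');crop(d,'w4c.png',175,0,260,150,3)"
```

```text
(no output)
```

View pics/w4c.png

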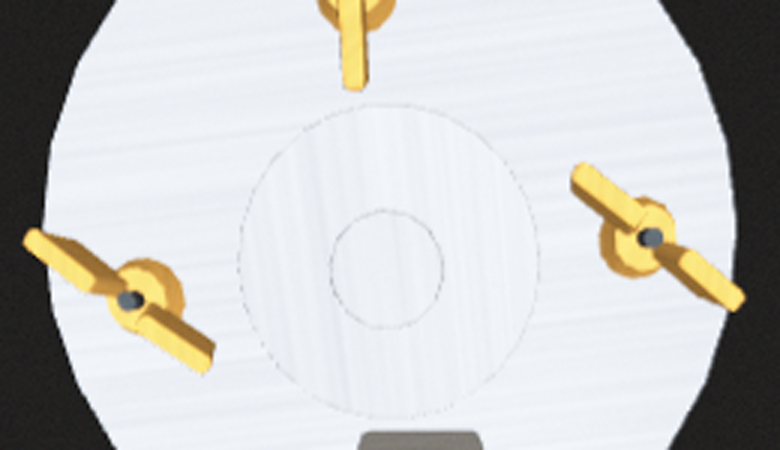

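```bash
python3 -c "
from h import *
d=get_image('wrist')
C=lambda x,y:(175+(x+.5)/3-.5,(y+.5)/3-.5)
for n,a,b in (('B',(35,237),(207,362)),('T',(578,172),(738,300))):
    A=bp(d,*C(*a),.106);B=bp(d,*C(*b),.106)
    print(n,((A+B)/2).round(4),np.linalg.norm(A-B).round(4),np.degrees(np.arctan2(B[1]-A[1],B[0]-A[0])).round(1))
print([bp(d,*C(*p),.1).round(4) for p in ((331,269),(444,269),(387,210),(387,328),(387,269))])
st()
"
```

```text
B [0.508  0.2098 0.106 ] 0.0549 -59.0
T [0.6494 0.1702 0.106 ] 0.0559 -57.6
[array([0.5637, 0.196 , 0.1   ]), array([0.5927, 0.1842, 0.1   ]), array([0.584 , 0.2043, 0.1   ]), array([0.572 , 0.1755, 0.1   ]), array([0.5781, 0.1902, 0.1   ])]
t 6.03 p [0.5578 0.1141 0.266 ] yawy -22.09 tilt [-0.0004 -0.0001] F [ 0.4  0.1 -4.8] M [ 0.01  0.02 -0.02] w 0.0138 q6 0.47
```

```bash
python3 -c "
from h import *
go(.5576,.1166,.215,-22)"
```

```text
shift [ 2.2 -1.2 51. ] rot [-0.   0.  -0.1]
```

```bash
python3 -m jog '[2,-1,25,0,0,0, 2,-1,50,0,0,0, 2,-1,50,0,0,0]'; python3 -c "
from h import *
st();d=get_image('side');crop(d,'s5.png',290,130,60,60,10);P=np.array([0.5576,.1166,.106]);print((pj(d,P)-[290,130])*10);d=get_image('top');crop(d,'t5.png',260,160,50,50,12)"
```

```text
clock: 6.4
position: [0.5561, 0.1166, 0.2145]
ee_rot: [-0.001, 0.829, 0.559, -0.002]
contact_force: [-0.4, 0.2, -4.9]
width: 0.0143
t 6.4 p [0.5561 0.1166 0.2145] yawy -22.07 tilt [-0.005  -0.0004] F [-0.4  0.2 -4.9] M [0.06 0.05 0.  ] w 0.0143 q6 0.47
[[217.94991423 578.96017741]]
```

View pics/s5.png

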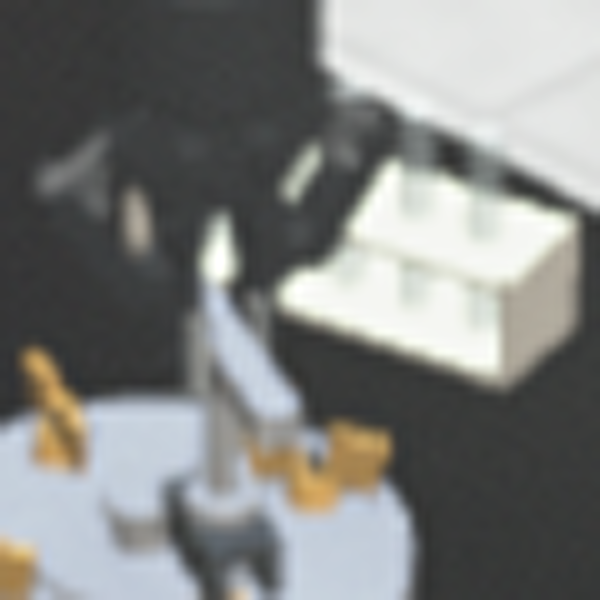

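View pics/t5.png

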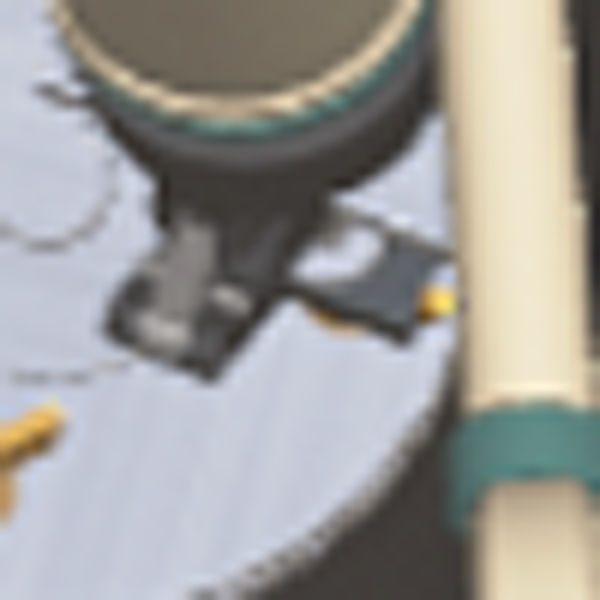

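```bash
python3 -c "
from h import *
d=get_image('side');crop(d,'s6.png',290,165,50,50,14)"
```

```text
(no output)
```

View pics/s6.png

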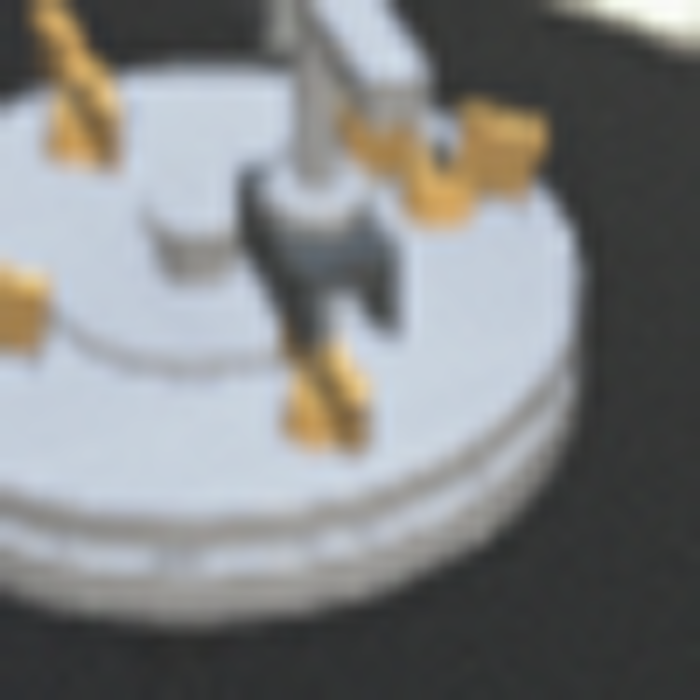

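```bash
python3 -c "
from h import *
d=get_image('side')
s,R=angs();p=np.array(s['position'])
im=cv2.imread('pics/s6.png')
def line(A,B,c):
    q=(pj(d,[A,B])-[290,165]+.5)*14-.5
    cv2.line(im,tuple(int(v) for v in q[0]),tuple(int(v) for v in q[1]),c,1)
def box(c,ang,lx,ly,z0,z1,col):
    a=np.radians(ang);e=np.array([np.cos(a),np.sin(a),0]);f=np.array([-e[1],e[0],0])
    for z in (z0,z1):
        P=[np.array([c[0],c[1],z])+sx*lx/2*e+sy*ly/2*f for sx,sy in((1,1),(1,-1),(-1,-1),(-1,1))]
        for i in range(4): line(P[i],P[(i+1)%4],col)
box((.5576,.1166),68,.06,.006,.086,.106,(0,0,255))
for s_ in (1,-1):
    a=np.radians(-22);o=s_*.0105
    box(p[:2]+o*np.array([np.cos(a),np.sin(a)]),68,.052,.008,p[2]-.1,p[2]-.082,(0,255,0))
cv2.imwrite('pics/s6b.png',im)
"
```

```text
(no output)
```

View pics/s6b.png

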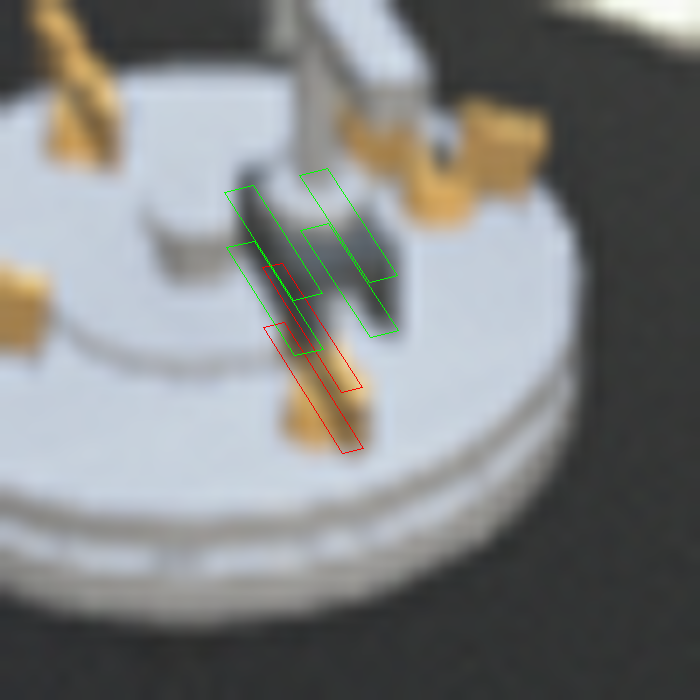

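The side overlay puts the fork slot over the wing. The model and the picture agree to about 1 px for both.

```bash
python3 -m jog '[0,0,10,0,0,0, 0,0,20,0,0,0, 0,0,24,0,0,0, 0,0,24,0,0,0]'; python3 -c "
from h import *
st();d=get_image('side');crop(d,'s7.png',290,165,50,50,14)"
```

```text
clock: 7.1
position: [0.5572, 0.1173, 0.1917]
ee_rot: [-0.0, 0.829, 0.559, -0.001]
contact_force: [-0.3, 0.9, -4.1]
width: 0.0138
t 7.1 p [0.5572 0.1173 0.1917] yawy -22.01 tilt [-0.0012 -0.    ] F [-0.3  0.9 -4.1] M [-0.02  0.05  0.02] w 0.0138 q6 0.47
```

View pics/s7.png

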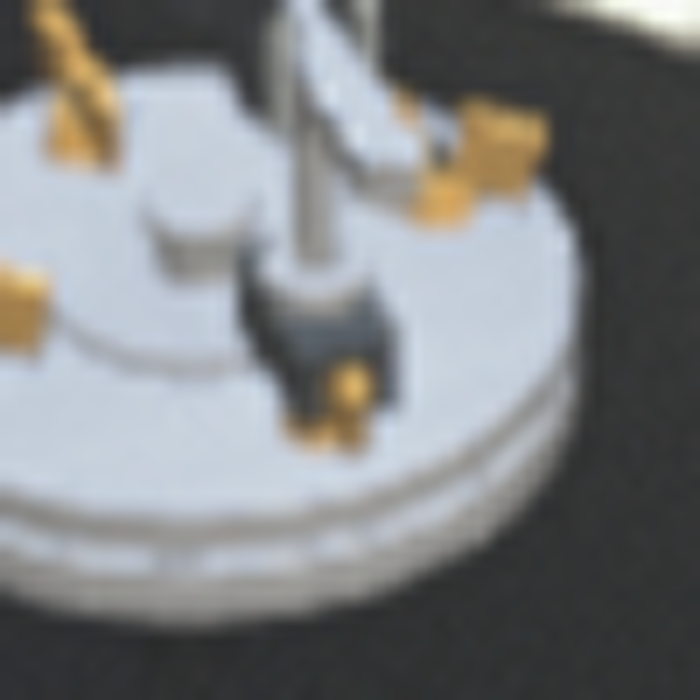

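```bash
python3 -m jog '[0,0,0,0,0,7, 0,0,0,0,0,14, 0,0,0,0,0,21, 0,0,0,0,0,28, 0,0,0,0,0,34, 0,0,0,0,0,40, 0,0,0,0,0,43, 0,0,0,0,0,43]'; python3 -c "
from h import *
st();d=get_image('side');crop(d,'s8.png',290,165,50,50,14)"
```

```text
clock: 8.15
position: [0.5583, 0.117, 0.1928]
ee_rot: [0.001, 0.976, 0.217, 0.001]
contact_force: [1.5, -1.4, -4.3]
width: 0.0142
t 8.15 p [0.5583 0.117  0.1928] yawy -64.96 tilt [ 0.002  -0.0007] F [ 1.5 -1.4 -4.3] M [-0.32 -0.28  0.08] w 0.0142 q6 1.22
```

View pics/s8.png

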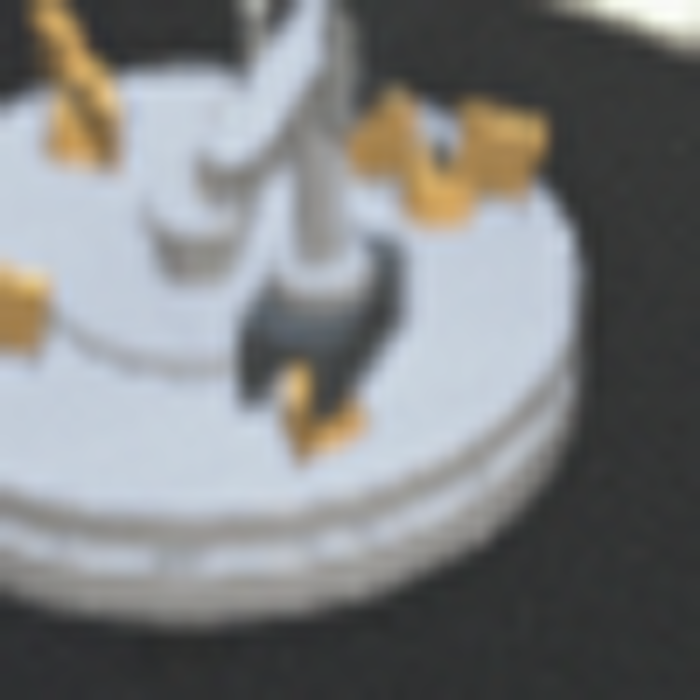

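```bash
python3 -m jog '[0,0,0,0,0,-5, 0,0,-20,0,0,-5, 0,0,-42,0,0,-5, 0,0,-42,0,0,-5]'; python3 -c "
from h import *
st();d=get_image('side');crop(d,'s9.png',265,130,80,75,9);go(.5964,.2614,.23,-20.5)"
```

```text
clock: 8.7
position: [0.5586, 0.1177, 0.2362]
ee_rot: [0.0, 0.966, 0.259, 0.002]
contact_force: [-0.2, -0.8, -4.3]
width: 0.014
t 8.7 p [0.5586 0.1177 0.2362] yawy -59.98 tilt [0.0043 0.001 ] F [-0.2 -0.8 -4.3] M [-0.01  0.04 -0.  ] w 0.014 q6 1.13
shift [ 105.5 -105.2    4.9] rot [  0.   -0.1 -39.5]
```

View pics/s9.png

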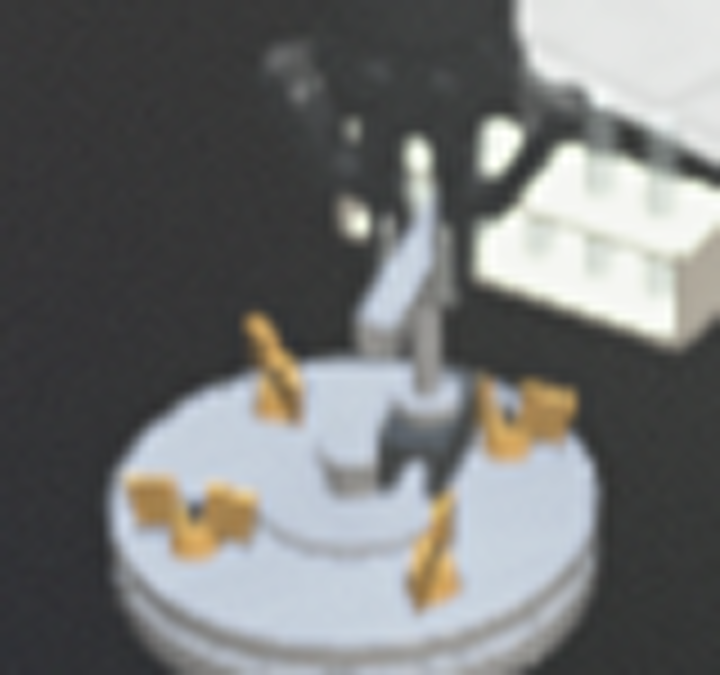

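```bash
python3 -m jog '[30,-30,0,0,0,-8, 60,-60,0,0,0,-16, 85,-85,0,0,0,-25, 105,-105,3,0,0,-33, 105,-105,6,0,0,-39.5, 105,-105,6,0,0,-39.5]'; python3 -c "
from h import *
st();d=get_image('top');K=1;crop(d,'t10.png',220,135,90,85,7);d=get_image('side');crop(d,'s10.png',265,130,80,75,9);go(.5964,.2614,.191,-20.5)"
```

```text
clock: 9.5
position: [0.5949, 0.2609, 0.2262]
ee_rot: [-0.001, 0.822, 0.57, -0.002]
contact_force: [-0.5, -0.2, -3.5]
width: 0.0139
t 9.5 p [0.5949 0.2609 0.2262] yawy -20.54 tilt [-0.0038 -0.0011] F [-0.5 -0.2 -3.5] M [-0.04 -0.    0.02] w 0.0139 q6 0.66
shift [ 1.3  0.6 36.3] rot [-0.1  0.1 -0.1]
```

View pics/t10.png

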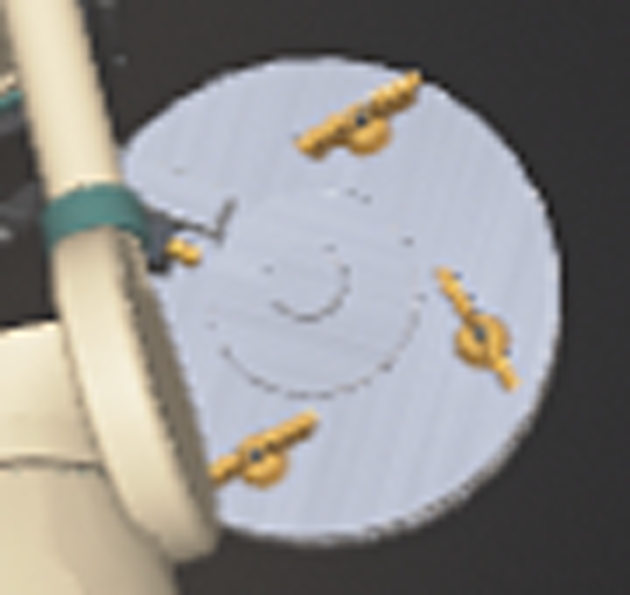

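View pics/s10.png

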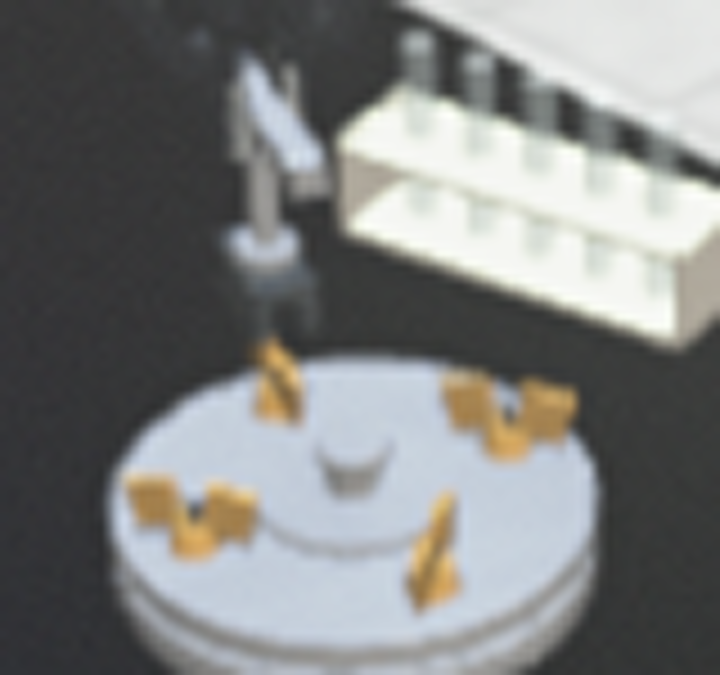

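R is now at about 42° (0.73 rad). The fork is over L, so I'll descend.

```bash
python3 -m jog '[0.5,0,12,0,0,0, 0.5,0,24,0,0,0, 0.5,0,35,0,0,0, 0.5,0,35,0,0,0]'; python3 -c "
from h import *
st();d=get_image('side');crop(d,'s11.png',265,130,80,75,9)"
```

```text
clock: 10.1
position: [0.5952, 0.2608, 0.1916]
ee_rot: [-0.001, 0.822, 0.57, -0.002]
contact_force: [-0.6, -0.1, -3.7]
width: 0.0142
t 10.1 p [0.5952 0.2608 0.1916] yawy -20.53 tilt [-0.0031 -0.0009] F [-0.6 -0.1 -3.7] M [-0.07  0.01 -0.05] w 0.0142 q6 0.66
```

View pics/s11.png

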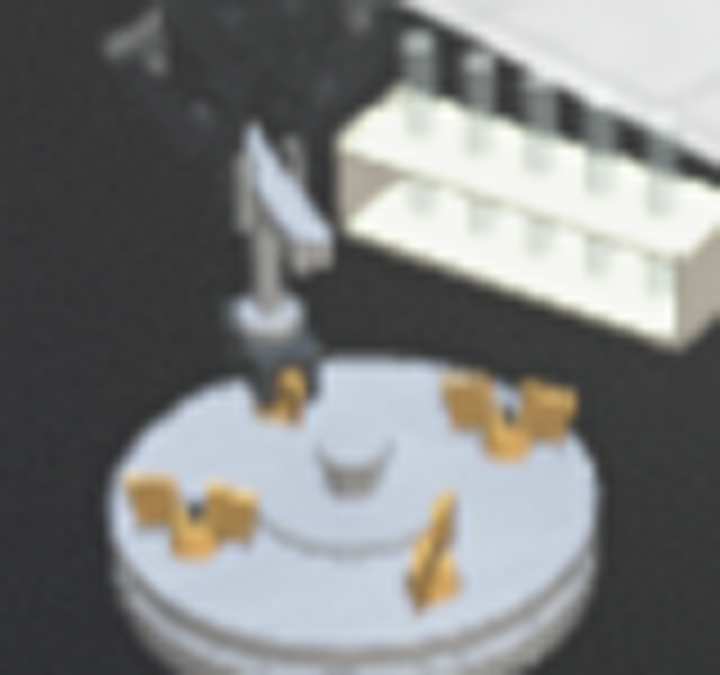

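```bash
python3 -m jog '[0,0,0,0,0,7, 0,0,0,0,0,14, 0,0,0,0,0,21, 0,0,0,0,0,28, 0,0,0,0,0,35, 0,0,0,0,0,41, 0,0,0,0,0,45.5, 0,0,0,0,0,45.5]'; python3 -c "
from h import *
st();d=get_image('side');crop(d,'s12.png',265,130,80,75,9)"
```

```text
clock: 11.15
position: [0.5972, 0.2609, 0.1939]
ee_rot: [0.0, 0.978, 0.208, 0.001]
contact_force: [2.2, -1.8, -4.8]
width: 0.0142
t 11.15 p [0.5972 0.2609 0.1939] yawy -65.95 tilt [ 0.0026 -0.0003] F [ 2.2 -1.8 -4.8] M [-0.24 -0.41  0.02] w 0.0142 q6 1.46
```

View pics/s12.png

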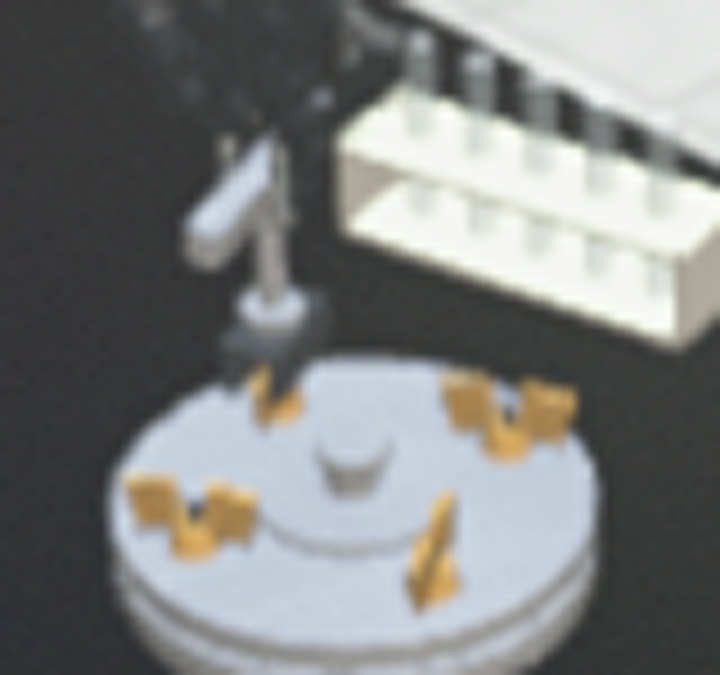

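```bash
python3 -m jog '[0,0,1,0,0,7, 0,0,2,0,0,14, 0,0,2,0,0,21, 0,0,2,0,0,28, 0,0,2,0,0,35, 0,0,2,0,0,40, 0,0,2,0,0,44, 0,0,2,0,0,44]'; python3 -c "
from h import *
st()"
python3 -m jog '[0,0,0,0,0,1.5, 0,0,0,0,0,3, 0,0,0,0,0,3]'; python3 -c "
from h import *
st()"
```

```text
clock: 12.2
position: [0.5965, 0.2611, 0.1922]
ee_rot: [-0.0, 0.985, -0.173, 0.001]
contact_force: [0.5, -1.3, -3.2]
width: 0.0139
t 12.2 p [0.5965 0.2611 0.1922] yawy -109.92 tilt [0.0014 0.0002] F [ 0.5 -1.3 -3.2] M [-0.27 -0.12  0.05] w 0.0139 q6 2.22
clock: 12.58
position: [0.5962, 0.2612, 0.1914]
ee_rot: [-0.0, 0.98, -0.199, 0.0]
contact_force: [-0.0, -1.3, -2.5]
width: 0.0142
t 12.57 p [0.5962 0.2612 0.1914] yawy -113.01 tilt [0.0001 0.0002] F [-0.  -1.3 -2.5] M [-0.26 -0.2   0.06] w 0.0142 q6 2.28
```

```bash
python3 -m jog '[0,0,0,0,0,1, 0,0,0,0,0,2, 0,0,0,0,0,2]' | head -1; python3 -c "
from h import *
st()"
python3 -m jog '[0,0,0,0,0,1, 0,0,0,0,0,2, 0,0,0,0,0,2]'|head -1; python3 -c "
from h import *
st();d=get_image('side');crop(d,'s13.png',265,130,80,75,9)"
```

```text
clock: 12.95
t 12.95 p [0.5961 0.2612 0.1913] yawy -114.98 tilt [ 0.0001 -0.    ] F [ 1.9 -1.3 -0.9] M [-0.28 -0.19  0.49] w 0.014 q6 2.31
clock: 13.32
t 13.32 p [0.5961 0.2612 0.1913] yawy -116.96 tilt [ 0.     -0.0001] F [ 1.2 -0.8 -1.3] M [-0.2  -0.16  1.24] w 0.0139 q6 2.35
```

View pics/s13.png

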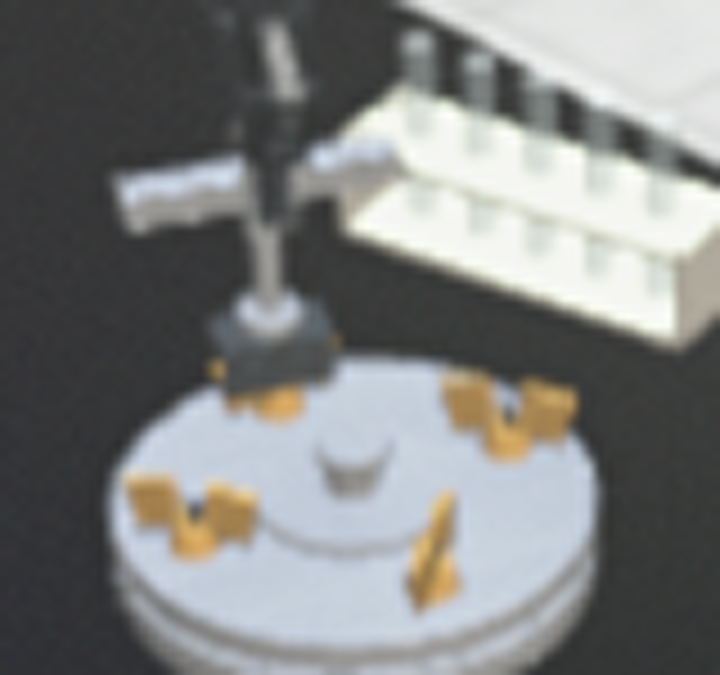

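L is at its stop, with Mz up to 1.24 N m. Back off, lift, and go to the opposite nut, R.

```bash
python3 -m jog '[0,0,0,0,0,-8, 0,0,-12,0,0,-8, 0,0,-40,0,0,-8, 0,0,-40,0,0,-8]' | head -1; python3 -c "
from h import *
st();go(.558,.117,.228,-57)"
```

```text
clock: 13.88
t 13.88 p [0.5976 0.262  0.2342] yawy -109.18 tilt [0.0055 0.0027] F [ 1.  -0.6 -3.9] M [ 0.02 -0.03 -0.01] w 0.0139 q6 2.21
shift [ 10.2 150.    5.6] rot [ -0.1  -0.3 -52.2]
```

```bash
python3 -m jog '[3,40,0,0,0,-10, 6,80,0,0,0,-20, 9,115,0,0,0,-30, 10,149,2,0,0,-40, 10,149,5,0,0,-50, 10,149,5,0,0,-52, 10,149,5,0,0,-52]' | head -1; python3 -c "
from h import *
st();go(.558,.117,.191,-57);d=get_image('top');crop(d,'t14.png',220,135,90,85,7);d=get_image('side');crop(d,'s14.png',265,130,80,75,9);d=get_image('wrist');crop(d,'w14.png',150,0,340,220,2)"
```

```text
clock: 14.75
t 14.75 p [0.5569 0.1174 0.2259] yawy -57.16 tilt [-0.0006  0.0004] F [ 1.1 -0.2 -3.8] M [-0.01 -0.05  0.  ] w 0.0139 q6 1.08
shift [ 0.7  0.9 34.9] rot [-0.   0.  -0.2]
```

View pics/t14.png

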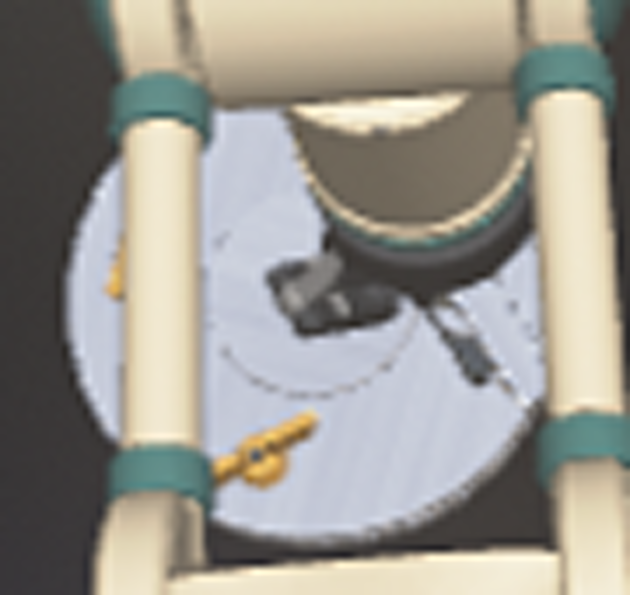

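View pics/s14.png

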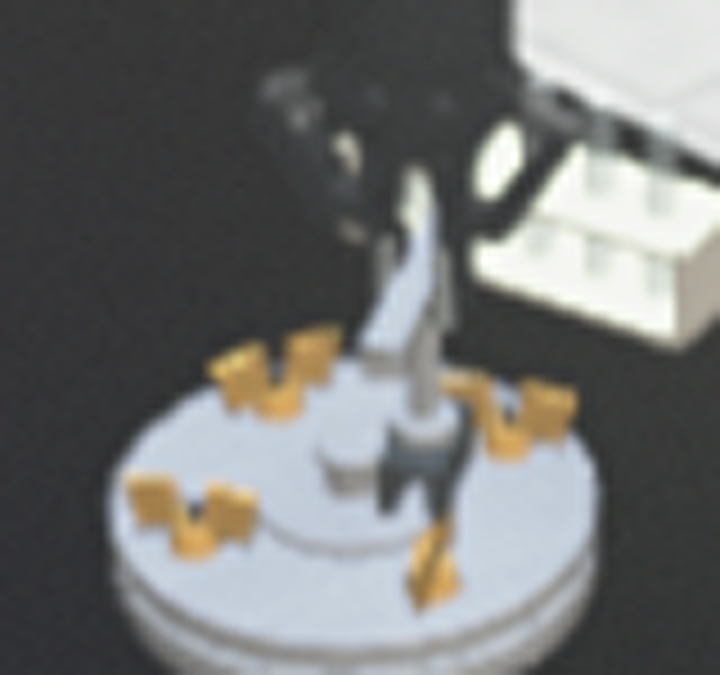

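View pics/w14.png

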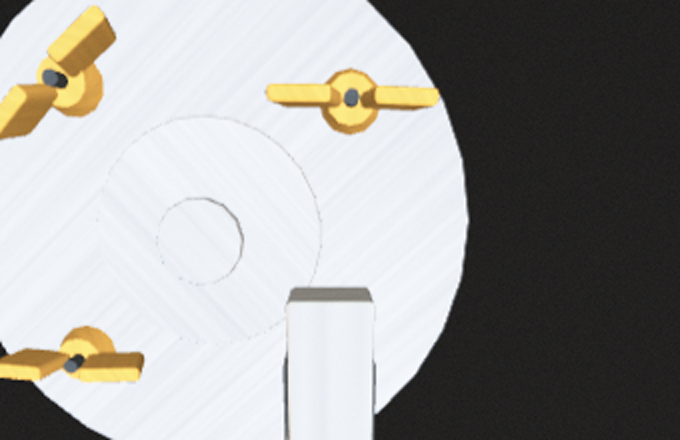

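```bash
cat > ov.py <<'E'
from h import *
def ov(src,dst,u0,v0,sc,nut,wang):
    d=get_image('side'); crop(d,src,u0,v0,*(50,50),sc)
    s,R=angs();p=np.array(s['position']); im=cv2.imread('pics/'+src)
    yy=np.degrees(np.arctan2(R[1,1],R[0,1]))
    def line(A,B,c):
        q=(pj(d,[A,B])-[u0,v0]+.5)*sc-.5
        cv2.line(im,tuple(int(v) for v in q[0]),tuple(int(v) for v in q[1]),c,1)
    def box(c,ang,lx,ly,z0,z1,col):
        a=np.radians(ang);e=np.array([np.cos(a),np.sin(a),0]);f=np.array([-e[1],e[0],0])
        for z in (z0,z1):
            P=[np.array([c[0],c[1],z])+sx*lx/2*e+sy*ly/2*f for sx,sy in((1,1),(1,-1),(-1,-1),(-1,1))]
            for i in range(4): line(P[i],P[(i+1)%4],col)
    box(nut,wang,.06,.006,.086,.106,(0,0,255))
    a=np.radians(yy)
    for g in (1,-1): box(p[:2]+g*.0105*np.array([np.cos(a),np.sin(a)]),yy+90,.052,.008,p[2]-.1,p[2]-.082,(0,255,0))
    cv2.imwrite('pics/'+dst,np.hstack([cv2.imread('pics/'+src),im])[:,:])
E
python3 -c "
from ov import *
ov('s15.png','s15b.png',290,160,8,(.5576,.1166),33);st()"
```

```text
t 14.95 p [0.5571 0.1175 0.2262] yawy -57.04 tilt [-0.      0.0002] F [-0.  -0.  -4.5] M [ 0.01  0.03 -0.  ] w 0.014 q6 1.08
```

View pics/s15b.png

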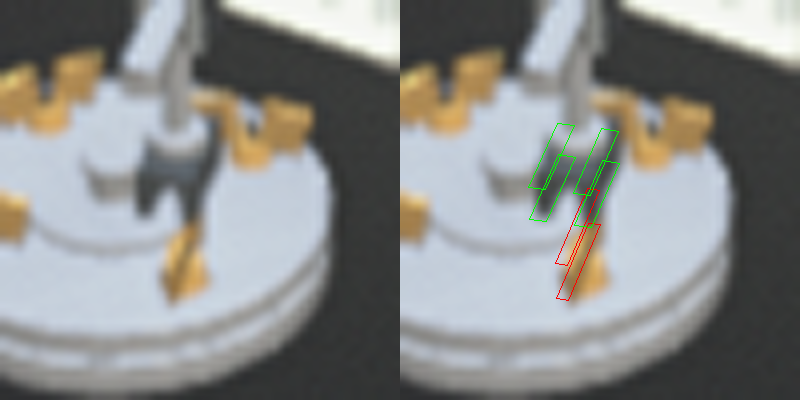

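```bash
python3 -m jog '[0.5,0.5,12,0,0,0, 0.5,0.5,24,0,0,0, 0.5,0.5,35,0,0,0, 0.5,0.5,35,0,0,0]'|head -1; python3 -c "
from ov import *
st();ov('s16.png','s16b.png',290,160,8,(.5576,.1166),33)"
```

```text
clock: 15.45
t 15.45 p [0.5574 0.1169 0.1903] yawy -57.02 tilt [-0.0015 -0.0001] F [-0.1 -0.2 -3.7] M [-0.02  0.07  0.09] w 0.0142 q6 1.08
```

View pics/s16b.png

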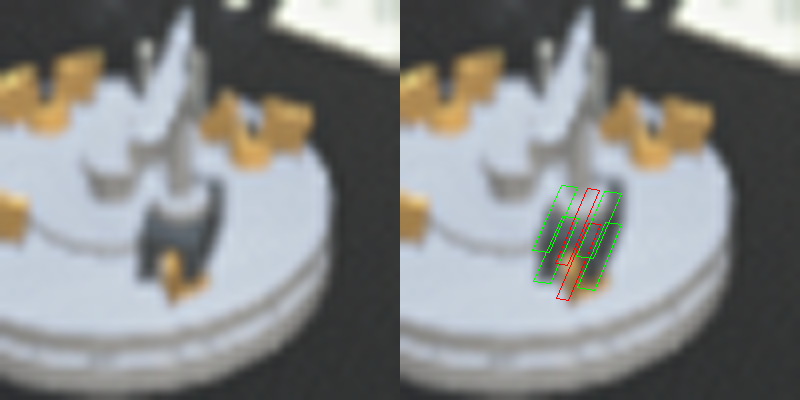

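```bash
python3 -m jog '[0,0,0,0,0,8, 0,0,1,0,0,16, 0,0,1,0,0,24, 0,0,1,0,0,32, 0,0,1,0,0,40, 0,0,1,0,0,48, 0,0,1,0,0,54, 0,0,1,0,0,56, 0,0,1,0,0,58, 0,0,1,0,0,58]'|head -1; python3 -c "
from h import *
st()"
python3 -m jog '[0,0,0,0,0,1, 0,0,0,0,0,2, 0,0,0,0,0,2]'|head -1; python3 -c "
from h import *
st()"
```

```text
clock: 16.75
t 16.75 p [0.5578 0.1165 0.1904] yawy -114.93 tilt [ 0.0002 -0.001 ] F [ 0.4 -2.2 -3. ] M [-0.6   0.03  0.52] w 0.0142 q6 2.09
clock: 17.12
t 17.12 p [0.5578 0.1167 0.1904] yawy -116.93 tilt [ 0.0002 -0.0008] F [ 0.1 -2.5 -1.5] M [-0.69  0.09  1.33] w 0.0139 q6 2.13
```

R is at its stop (Mz 1.33). Next is T, with tool y at +30.

```bash
python3 -m jog '[0,0,0,0,0,-8, 0,0,-12,0,0,-8, 0,0,-40,0,0,-8, 0,0,-40,0,0,-17, 0,0,-40,0,0,-27, 0,0,-40,0,0,-37, 0,0,-40,0,0,-47, 0,0,-40,0,0,-57, 0,0,-40,0,0,-67]' | head -1; python3 -c "
from h import *
st();go(.6494,.1696,.228,30)"
```

```text
clock: 18.25
t 18.25 p [0.5579 0.1177 0.231 ] yawy -49.94 tilt [0.0006 0.0022] F [-0.1 -0.5 -3.1] M [ 0.01  0.01 -0.  ] w 0.0141 q6 0.96
shift [103.5  19.2   3.1] rot [  0.   -0.1 -79.9]
```

```bash
python3 -m jog '[15,3,0,0,0,-10, 30,6,0,0,0,-20, 45,9,0,0,0,-30, 60,12,0,0,0,-40, 75,15,0,0,0,-50, 90,17,0,0,0,-60, 103.5,19,2,0,0,-70, 103.5,19,3,0,0,-80, 103.5,19,3,0,0,-80, 103.5,19,3,0,0,-80]' | head -1; python3 -c "
from ov import *
st();go(.6494,.1696,.191,30);ov('s17.png','s17b.png',300,145,8,(.6494,.1696),-59);d=get_image('top');crop(d,'t17.png',220,135,90,85,7);d=get_image('wrist');crop(d,'w17.png',150,0,340,220,2)"
```

```text
clock: 19.5
t 19.5 p [0.6492 0.1692 0.2276] yawy 29.76 tilt [0.0002 0.0009] F [-0.2 -0.5 -4.2] M [ 0.05 -0.01  0.02] w 0.0141 q6 -0.37
shift [ 0.3  0.4 36.6] rot [ 0.  -0.  -0.2]
```

View pics/s17b.png

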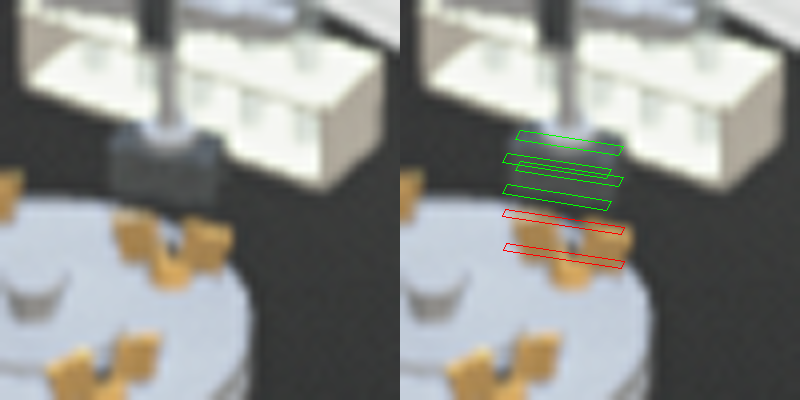

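View pics/t17.png

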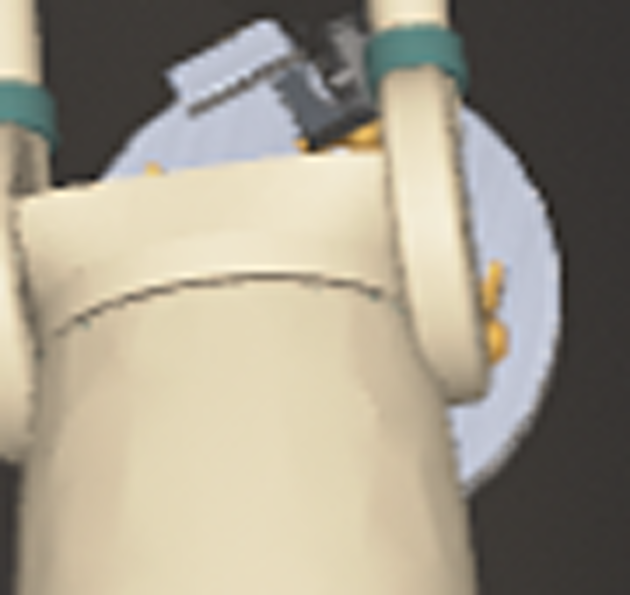

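View pics/w17.png

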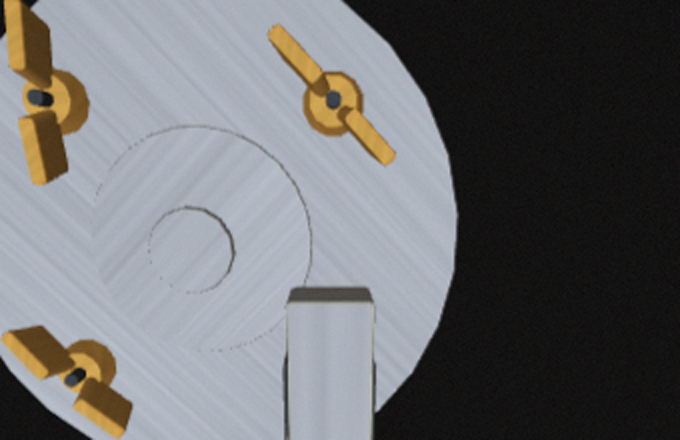

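```bash
python3 -m jog '[0,0,8,0,0,-0.5, 0,0,16,0,0,-0.5, 0,0,24,0,0,-0.5, 0,0,24,0,0,-0.5]'|head -1; python3 -c "
from ov import *
st()"
python3 -m jog '[0,0,7,0,0,0, 0,0,13,0,0,0, 0,0,13,0,0,0]'|head -1; python3 -c "
from ov import *
st();ov('s18.png','s18b.png',300,145,8,(.6494,.1696),-59)"
```

```text
clock: 20.15
t 20.15 p [0.6486 0.1687 0.2019] yawy 30.48 tilt [-0.0026 -0.0003] F [ 0.   0.1 -3.7] M [ 0.02  0.03 -0.02] w 0.0135 q6 -0.38
clock: 20.52
t 20.52 p [0.6492 0.1688 0.19  ] yawy 30.49 tilt [-0.0003  0.    ] F [-0.2  0.6 -3.8] M [-0.03 -0.04 -0.07] w 0.0142 q6 -0.38
```

View pics/s18b.png

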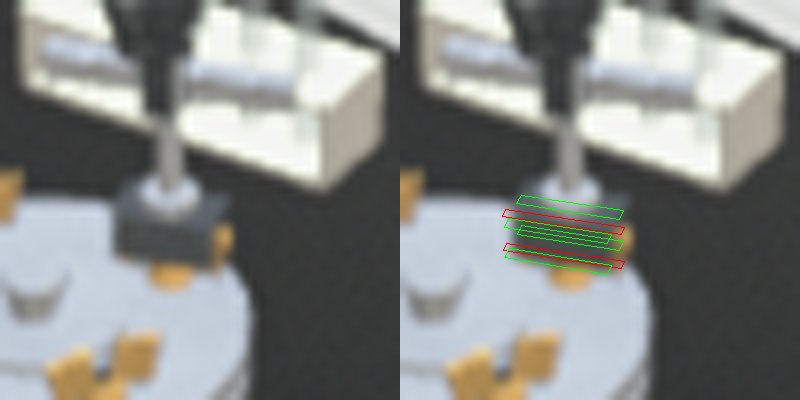

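```bash
python3 -m jog '[0,0,0,0,0,8, 0,0,0,0,0,16, 0,0,0,0,0,24, 0,0,0,0,0,32, 0,0,0,0,0,40, 0,0,0,0,0,47, 0,0,0,0,0,52, 0,0,0,0,0,54.5, 0,0,0,0,0,54.5]'|head -1; python3 -c "
from h import *
st()"
python3 -m jog '[0,0,0,0,0,1, 0,0,0,0,0,2, 0,0,0,0,0,2]'|head -1; python3 -c "
from h import *
st()"
```

```text
clock: 21.7
t 21.7 p [0.6501 0.169  0.1905] yawy -23.96 tilt [0.002  0.0003] F [ 1.8  0.5 -4.9] M [ 0.1  -0.41  0.17] w 0.0139 q6 0.57
clock: 22.08
t 22.07 p [0.6499 0.1689 0.1905] yawy -25.95 tilt [ 0.0016 -0.    ] F [ 3.1  0.4 -5.1] M [ 0.08 -0.74  0.96] w 0.0141 q6 0.6
```

T is home (Mz 0.96). On to B.

```bash
python3 -m jog '[0,0,0,0,0,-8, 0,0,-12,0,0,-8, 0,0,-40,0,0,-8, 0,0,-40,0,0,-8]' | head -1; python3 -c "
from h import *
st();go(.5046,.2084,.228,30)"
```

```text
clock: 22.58
t 22.57 p [0.6503 0.1691 0.2336] yawy -18.16 tilt [0.005  0.0012] F [ 1.1 -1.3 -4.2] M [ 0.01 -0.04  0.01] w 0.0143 q6 0.47
shift [  -8.1 -150.7    4.9] rot [  0.3  -0.  -48.2]
```

```bash
python3 -m jog '[-2,-35,0,0,0,-9, -4,-70,0,0,0,-18, -6,-110,0,0,0,-27, -8,-150,2,0,0,-36, -8,-150,4,0,0,-45, -8,-150,4,0,0,-48, -8,-150,4,0,0,-48]' | head -1; python3 -c "
from ov import *
st();go(.5046,.2084,.191,29.5);ov('s19.png','s19b.png',260,160,8,(.5046,.2084),-60.5);d=get_image('wrist');crop(d,'w19.png',150,0,340,220,2)"
```

```text
clock: 23.45
t 23.45 p [0.5031 0.2075 0.2258] yawy 29.88 tilt [-0.0017 -0.0002] F [-0.4  0.5 -3.6] M [ 0.02  0.02 -0.01] w 0.014 q6 -0.26
shift [ 0.   1.8 34.8] rot [-0.1 -0.   0.4]
```

View pics/s19b.png

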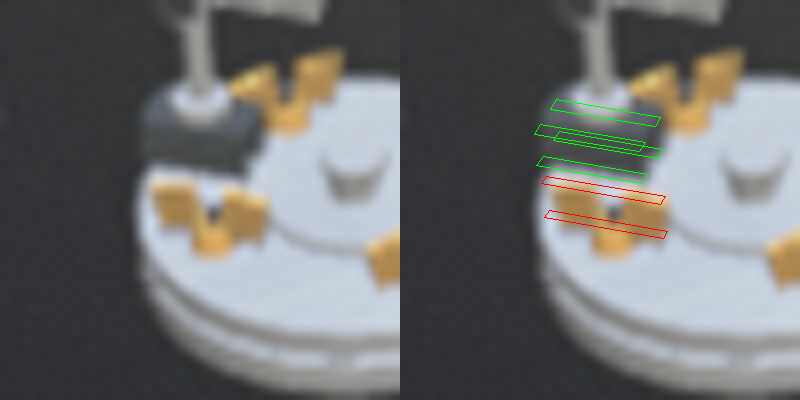

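View pics/w19.png

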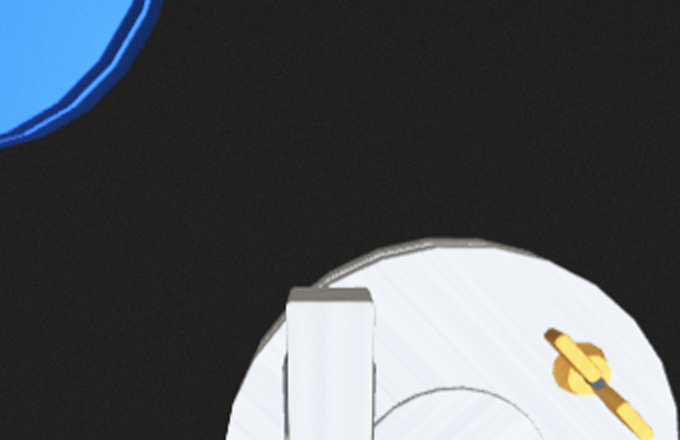

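```bash
python3 -m jog '[0,1,8,0,0,0, 0,1,16,0,0,0, 0,1,23,0,0,0, 0,1,23,0,0,0]'|head -1; python3 -c "
from ov import *
st()"
python3 -m jog '[0,0,7,0,0,0, 0,0,12,0,0,0, 0,0,12,0,0,0]'|head -1; python3 -c "
from ov import *
st();ov('s20.png','s20b.png',260,160,8,(.5046,.2084),-60.5)"
```

```text
clock: 24.05
t 24.05 p [0.5044 0.208  0.2023] yawy 29.98 tilt [-0.0021 -0.0005] F [ 0.6 -0.5 -4.6] M [ 0.03  0.01 -0.07] w 0.0142 q6 -0.26
clock: 24.42
t 24.43 p [0.5046 0.2081 0.1908] yawy 29.99 tilt [-0.0011 -0.0002] F [-0.6  1.  -3.8] M [-0.01  0.03 -0.04] w 0.0138 q6 -0.26
```

View pics/s20b.png

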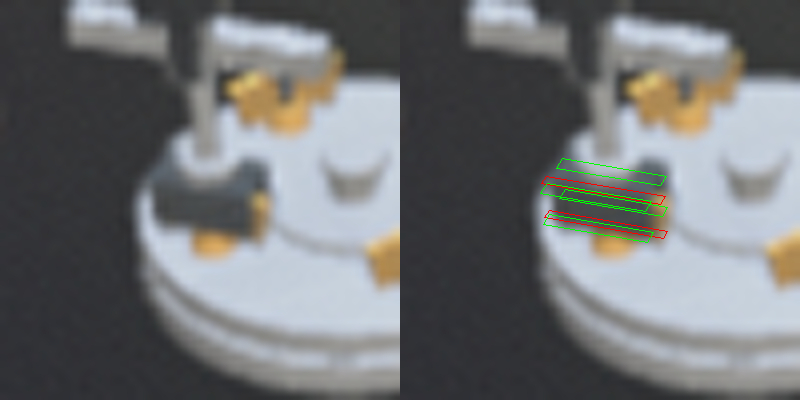

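```bash
python3 -m jog '[0,0,0,0,0,8, 0,0,0,0,0,16, 0,0,0,0,0,24, 0,0,0,0,0,32, 0,0,0,0,0,40, 0,0,0,0,0,47, 0,0,0,0,0,52, 0,0,0,0,0,54, 0,0,0,0,0,54]'|head -1; python3 -c "
from h import *
st()"
python3 -m jog '[0,0,0,0,0,1, 0,0,0,0,0,2.5, 0,0,0,0,0,2.5]'|head -1; python3 -c "
from h import *
st()"
```

```text
clock: 25.6
t 25.6 p [0.5055 0.2083 0.1915] yawy -23.95 tilt [0.0013 0.0004] F [ 1.   0.7 -5. ] M [ 0.11 -0.32  0.15] w 0.0144 q6 0.68
clock: 25.98
t 25.98 p [0.5054 0.2082 0.1915] yawy -26.44 tilt [ 0.0011 -0.0001] F [ 1.7  0.6 -5.1] M [ 0.15 -0.39  1.04] w 0.014 q6 0.73
```

B is home. Lifting clear to check the nuts and the key's angle in the grip.

```bash
python3 -m jog '[0,0,0,0,0,-8, 0,0,-12,0,0,-8, 0,0,-45,0,0,-8, 0,0,-78,0,0,-8, 0,0,-78,0,0,-8]' | head -1; python3 -c "
from h import *
st();go(.602,-.1775,.268,9.5)"
```

```text
clock: 26.6
t 26.6 p [0.5065 0.2086 0.2726] yawy -18.66 tilt [0.0064 0.0021] F [ 0.1 -0.7 -3.8] M [ 0.03 -0.03 -0.05] w 0.0141 q6 0.59
shift [-335.2  214.     4.4] rot [  0.4  -0.2 -28.2]
```

```bash
python3 -m jog '[-40,26,0,0,0,-4, -90,58,0,0,0,-8, -140,90,0,0,0,-12, -190,122,0,0,0,-16, -240,154,0,0,0,-20, -285,183,0,0,0,-24, -318,203,0,0,0,-28, -335,214,3,0,0,-28, -335,214,3,0,0,-28, -335,214,3,0,0,-28]' | head -1; python3 -c "
from h import *
st();go(.602,-.1775,.268,9.5);d=get_image('top');crop(d,'t21.png',220,135,90,85,7);d=get_image('wrist');cv2.imwrite('pics/w21.png',d['frame'][...,::-1])
d=get_image('side');crop(d,'s21.png',340,150,110,100,7)"
```

```text
clock: 27.85
t 27.85 p [ 0.601  -0.1756  0.2657] yawy 9.49 tilt [-0.0015  0.0022] F [-0.8 -0.2 -4.6] M [0.04 0.   0.  ] w 0.0137 q6 -0.56
shift [-2.   0.7 -2.3] rot [-0.1 -0.1 -0. ]
```

View pics/t21.png

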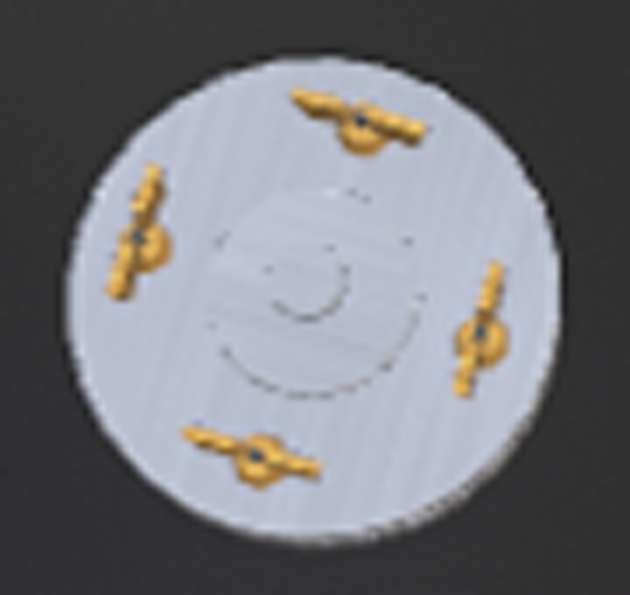

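View pics/w21.png

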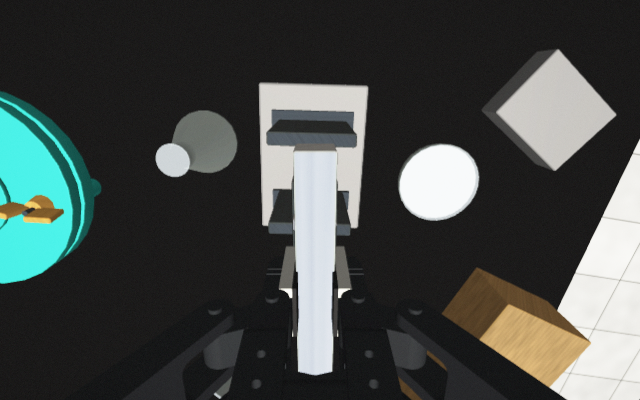

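View pics/s21.png

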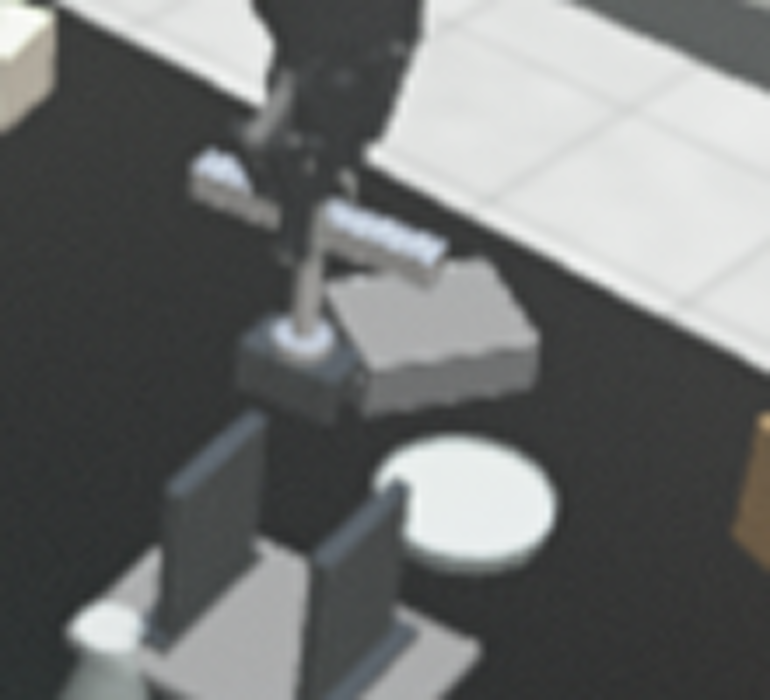

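All four wings lie along the rim in the top view. The bar sits in the grip as it did at pick-up. I'll lower it into the rest.

```bash
python3 -c "
from h import *
st();st();go(.602,-.1776,.268,9.5)"; python3 -m jog '[-1.5,0.5,0,0,0,0, -1.5,0.5,25,0,0,0, -1.5,0.5,50,0,0,0, -1.5,0.5,50,0,0,0]'|head -1; python3 -c "
from h import *
st();go(.602,-.1776,.122,9.5);d=get_image('side');crop(d,'s22.png',340,170,90,80,8)"
```

```text
t 28.0 p [ 0.6014 -0.1758  0.2665] yawy 9.57 tilt [0.     0.0006] F [-0.3 -0.4 -4.2] M [ 0.03  0.02 -0.01] w 0.0144 q6 -0.56
t 28.0 p [ 0.6014 -0.1758  0.2665] yawy 9.57 tilt [0.     0.0006] F [-0.3 -0.4 -4.2] M [ 0.03  0.02 -0.01] w 0.0144 q6 -0.56
shift [-1.9  0.3 -1.5] rot [ 0.  -0.   0.1]
clock: 28.5
t 28.5 p [ 0.6009 -0.1779  0.2143] yawy 9.51 tilt [-0.0047  0.0021] F [-1.1 -0.3 -4. ] M [0.03 0.01 0.05] w 0.014 q6 -0.56
shift [-0.1  1.5 92.3] rot [-0.2 -0.2  0. ]
```

View pics/s22.png

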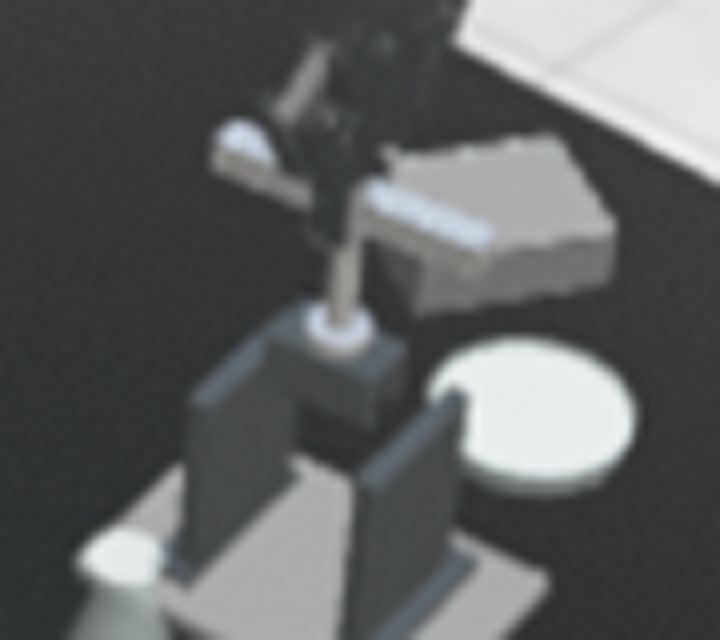

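```bash
python3 -m jog '[0,0.5,15,0,0,0, 0,0.5,35,0,0,0, 0,0.5,60,0,0,0, 0,0.5,78,0,0,0, 0,0.5,88,0,0,0, 0,0.5,88,0,0,0]'|head -1; python3 -c "
from h import *
st();go(.602,-.1776,.121,9.5);d=get_image('side');crop(d,'s23.png',340,170,90,80,8)"
```

```text
clock: 29.3
t 29.3 p [ 0.6027 -0.1787  0.1279] yawy 9.49 tilt [-0.0007  0.0004] F [ 0.4 -0.2 -4.5] M [0.02 0.   0.03] w 0.0137 q6 -0.56
shift [ 1.2 -0.5  6.9] rot [-0. -0. -0.]
```

View pics/s23.png

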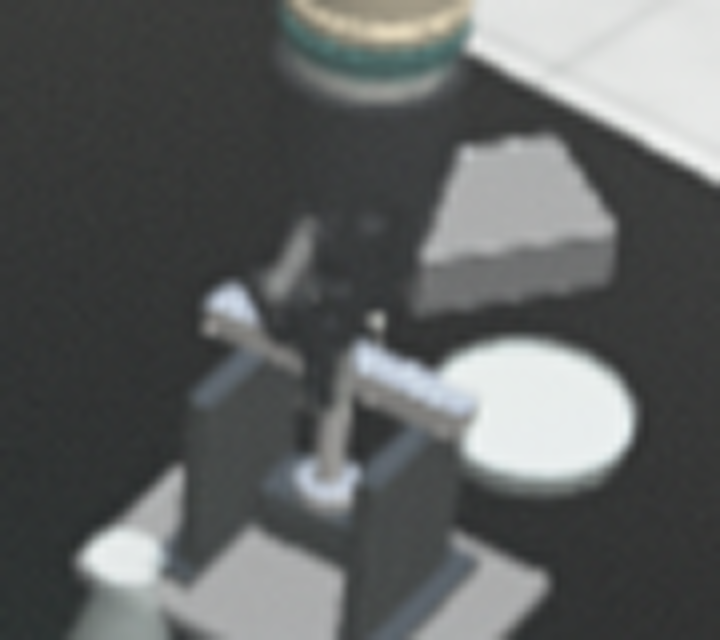

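```bash
python3 -m jog '[0.8,0,3,0,0,0, 0.8,0,6,0,0,0, 0.8,0,6,0,0,0]'|head -1; python3 -c "
from h import *
st()"; python3 -m jog '[0,0,0.7,0,0,0, 0,0,0.7,0,0,0]'|head -1; python3 -c "
from h import *
st()"
```

```text
clock: 29.72
t 29.73 p [ 0.6026 -0.1779  0.1222] yawy 9.49 tilt [-0.0002  0.0002] F [-1.1 -0.  -4.4] M [0.   0.06 0.03] w 0.014 q6 -0.56
clock: 29.98
t 29.98 p [ 0.6027 -0.178   0.1216] yawy 9.49 tilt [0.0001 0.0001] F [ 0.8 -0.5 -4.5] M [ 0.02 -0.03 -0.04] w 0.0139 q6 -0.56
```

```bash
for i in 1; do python3 -m jog '[0,0,0.7,0,0,0, 0,0,0.7,0,0,0]'|head -1; python3 -c "
from h import *
st()"; done; python3 -m jog '[0,0,0.6,0,0,0, 0,0,0.6,0,0,0]'|head -1; python3 -c "
from h import *
st()"
```

```text
clock: 30.22
t 30.23 p [ 0.6028 -0.178   0.1214] yawy 9.49 tilt [ 0.0005 -0.0001] F [0.1 1.4 0.7] M [0.05 0.17 0.01] w 0.0142 q6 -0.56
clock: 30.48
t 30.48 p [ 0.6028 -0.178   0.1214] yawy 9.49 tilt [ 0.0009 -0.0003] F [-2.1  1.4  5.1] M [0.17 0.37 0.05] w 0.0138 q6 -0.56
```

Seated: Fz has reversed, and z is 0.1214, the same as at pick-up. Releasing.

```bash
python3 -m jog '[0,0,0,0,0,0, 0,0,0,0,0,0, 0,0,0,0,0,0, 0,0,0,0,0,0]' 0.3 30; python3 -m jog '[0,0,-30,0,0,0, 0,0,-80,0,0,0, 0,0,-130,0,0,0, 0,0,-130,0,0,0, 0,0,-130,0,0,0]'|head -1; python3 -c "
from h import *
st();d=get_image('wrist');cv2.imwrite('pics/w24.png',d['frame'][...,::-1]);crop(d,'w24c.png',250,80,130,195,3)
d=get_image('side');crop(d,'s24.png',340,170,90,80,8)"
```

```text
clock: 30.98
position: [0.6027, -0.178, 0.1201]
ee_rot: [-0.0, 0.646, 0.763, 0.0]
contact_force: [-0.1, -0.1, -0.0]
width: 0.0596
clock: 31.6
t 31.6 p [ 0.6023 -0.1778  0.2499] yawy 9.49 tilt [-0.0005  0.0003] F [ 0.5  0.9 -0.2] M [-0.04 -0.02 -0.01] w 0.0602 q6 -0.56
```

View pics/w24c.png

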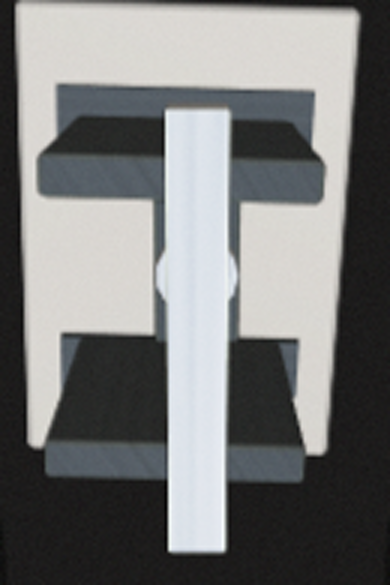

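View pics/s24.png

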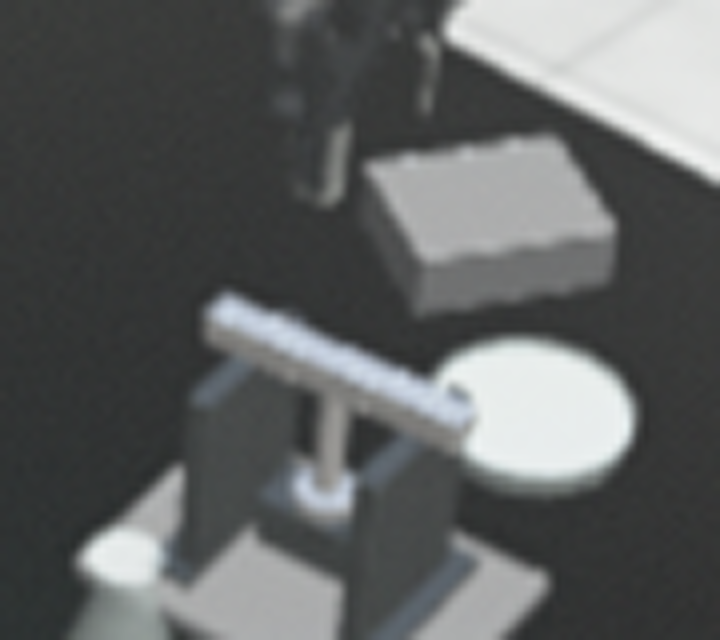

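```bash
python3 -c "
from h import *
d=get_image('wrist')
P=np.array([bp(d,250+(x+.5)/3-.5,80+(y+.5)/3-.5,.128) for x,y in ((165,108),(230,108),(226,551),(169,551))])
a=(P[0]+P[1])/2-(P[2]+P[3])/2;print(P.mean(0).round(4),np.linalg.norm(a),np.degrees(np.arctan2(a[1],a[0])))
d=get_image('top');cv2.imwrite('pics/t25.png',d['frame'][...,::-1]);crop(d,'t25k.png',345,145,80,60,9)"
```

```text
[ 0.6019 -0.1764  0.128 ] 0.12066159010574719 99.54227363245471
```

View pics/t25.png

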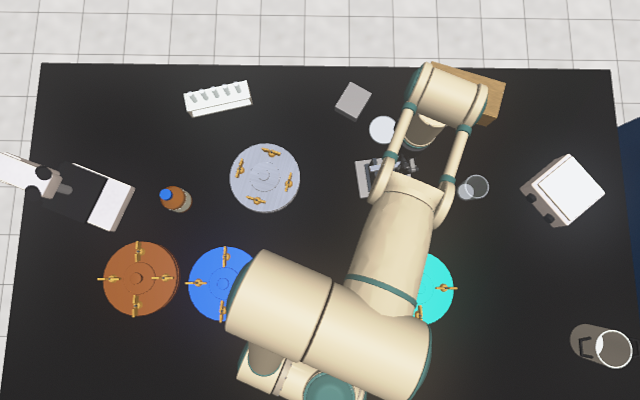

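The key is back at (0.602, -0.176) along 99.5°, against (0.601, -0.177) along 99.4° before. The four nuts are home and the glassware hasn't moved. Handing in.

```bash
python3 -c "
from h import *
print(sign_off()); st()"
```

```text
the job is handed in; nothing more can be done
None
the job is handed in; nothing more can be done
```

The filter holder is closed and the key is back in its rest. I handed the job in at about 32 s of the 72 s allowed; no verdict is reported.

- **Half-way first:** I turned the two loose nuts on the stainless holder with the key. The right-hand one (top view) then measured about 42° (0.73 rad). The left-hand one I only judged half-way from the key angle and a side picture with the key on it, because I went straight on to its stop without lifting off.
- **To the stops in cross order:** I took the left nut home, then the right one opposite it, then the far one and the near one opposite that. At each stop the wrist moment rose sharply, to about 1.0–1.3 N m.
- **Nuts at the end:** The last top pictures show all four pairs of wings lying along the rim.
- **Key at the end:** It hangs in its rest within about 1 mm and 0.1° of where I found it.
- **Surroundings:** The last pictures show the glassware where it was. The gripper is open and clear above the rest, and the forces I read stayed below about 6 N.
- **Small disagreements:** The top and wrist cameras differed by 2–3 mm on the holder's position, so I used the mean. The play before a nut turned was nearer 8–9° than the stated 6.3°.

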